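Seat the belt pulley on the shaft's flat and hold it for the set screw

ROBOT

A 7-joint arm with a two-finger parallel gripper is mounted at the origin on the work surface. World frame = base frame: x ahead of the robot, y to its left, z up, the work surface at z = 0. Lengths are in m, angles in rad, forces in N, time in s.
With the tool pointing down it reaches from about 0.4 to 0.925 m from the base axis. Payload 5.6 kg.
Tool frame: the origin (TCP) lies midway between the tips of the shut fingers; the grasp point (between the pads) lies 19 mm behind it; x points along the fingers, y is the direction in which the jaws open and shut, and the axes are right-handed (so a half turn about x gives the same grasp; the last joint's range is limited). The gripper opens to 85 mm and grips with 20 to 120 N. Pads are 22 mm wide; open, the fingers measure 114 mm over their backs; the gripper's body (76 mm by 85 mm) begins 54 mm behind the grasp point. The pads swing forward as they close: fully open they stand 13 mm farther back than shut.
Start: joints at [1.103, 0.468, -0.012, 1.603, 0.006, 1.071, -0.056], TCP at [0.268, -0.592, 0.231] pointing down, gripper open.
Joint ranges: [-2.53, 2.53], [-0.31, 2.02], [-1.57, 1.55], [0.28, 2.44], [-1.29, 4.43], [0.15, 1.84], [-2.92, 2.92]. Speed limits (rad/s): [2.57, 2.57, 3.14, 3.14, 3.14, 3.14, 3.14].

INTERFACE

Orientations are given as a rotation vector (axis times angle).
In Python, from rig import status, get_image, manip, regions_of, spot_point gives the robot as it stands. The module is installed in compiled form; this text tells all that it offers.
- The arm moves only by the tool carry_out, never from a script. Its argument "commands" is a list of rows, each an object with "xyz": the shift along the tool's x, y, z in cm, a list of three; "rot": the turn, a rotation vector about the tool's x, y, z in degrees, a list of three; "fingers": the opening in per cent of the stroke, from 0 (shut) to 100 (fully open). In form: [{"xyz": [dx, dy, dz], "rot": [rx, ry, rz], "fingers": fingers}, ...]. A call has 1 to 20 rows; each row shifts and turns the pose as measured when the row begins, along the tool's axes as they then stand; what a row does not reach is not made up. A row lasts 1/8 s, in which the tool goes at most 62.5 mm and 10.7 degrees, less where a joint would pass 70% of its speed; a pose out of reach is approached as far as the arm can. A call with a gripper value outside its range is refused whole. The fingers move at their own pace and stop on an object; "force" is the grip in N (left out, the last holds). Time passes only in rows, so rows that do not move let the fingers close. It gives the time, the measured TCP pose, the force and the opening at its end, in the units of the state.
- status.get_state(): the state, without advancing time (a new reading comes with each control period).
- get_image(name): name is "scene" or "top" or "wrist"; returns a dict with "img" (384x512x3 uint8, blue, green, red), "depth" (384x512 float32, m along the optical axis (not along the pixel's ray), 0 where there is no reading), "camera_matrix" (3x3 intrinsics, pixels), "R" (3x3) and "t" (3): a world point X has camera coordinates R X + t; the wrist camera has in their place "tool_from_camera" (4x4, takes a point from camera to tool coordinates, whose origin is the TCP and whose axes are the tool frame's). Camera axes: x right, y down, z forward; pixel columns grow to the right and rows downward; lengths in m; the calibration is good to about 2 mm. A picture is of the moment at which its call begins: read the wrist's pose just before it.
- manip.hand_in(): hands the job in, once; it reports no verdict.
Trained networks look in the newest picture that a camera, given by its name, has taken for a name from the list of things; names that differ only in an ending like _2 or _b are one class to them, and where a whole thing is asked for, a point or a joint stands for the part that bears it (a point fixed in the world has none). Each returns a list of dicts, best first, with "confidence" (0 to 1); they miss things now and then, are a little off and sometimes report something else, mostly with a low value. They report only what shows in the picture. A call takes as long as a camera call. They do not tell look-alikes from the thing itself.
- regions_of(camera, name): "pixels" (384x512 bool, what is visible of it).
- spot_point(camera, name): "at" ([x, y, z] in m, in the coordinates of the camera as it stood for that picture, good to about 4 mm: a listed point, or the origin of a listed thing).
The state is a dict: "t": time; "joints": joint angles; "dq": joint speeds; "joint_torque": joint torques, N m; "tcp_pos": TCP position; "orientation": TCP orientation; "ft_force": force on the tool from outside, world axes, zero at the start; "ft_torque": the same for the moment, N m; "gripper_width": opening from 0.0 (shut) to 1.0 (fully open).
Only numpy, scipy, OpenCV 4.12 (cv2) and the standard library are available. Lean on these libraries where they do the work, as an engineer would, in place of code of your own. Each camera call takes 0.05 s, during which the arm holds its last target.

TASK

On the sculptor's bench drive, press and let go the red key (stop), then the white key (hand mode), then the blue key (brake release), one at a time and fully down. Then pinch the upright shaft, turn it until your fingers sit on its blue set-screw flat with that flat facing the yellow arrow, and let go; put the pulley on the shaft, hub up, with its set screw over the flat and facing the arrow, fully down on the shoulder. Finish while still gripping the pulley by its hub there, so that the screw can be tightened, and leave the other things on the bench where they are.

Things in the scene. Friction and masses are not known exactly. Their poses are not given: they have to be found in the camera images.
- red_key (a joint): Red key: round spring button, 30 mm in diameter, on the grey key panel. Value in m: 0 released, 0.006 fully down (straight down); the spring pushes back with 1.5 N at first and 5 N fully down, and lifts the key when let go. It counts as pressed beyond 0.004.
- red_key_top (a point): Centre of the top face of the red key (about 59 mm above the table; neighbouring keys are 58 mm away; the order of the colours along the panel varies).
- white_key (a joint): White key: round spring button, 30 mm in diameter, on the grey key panel. Value in m: 0 released, 0.006 fully down (straight down); the spring pushes back with 1.5 N at first and 5 N fully down, and lifts the key when let go. It counts as pressed beyond 0.004.
- white_key_top (a point): Centre of the top face of the white key (about 59 mm above the table; neighbouring keys are 58 mm away; the order of the colours along the panel varies).
- blue_key (a joint): Blue key: round spring button, 30 mm in diameter, on the grey key panel. Value in m: 0 released, 0.006 fully down (straight down); the spring pushes back with 1.5 N at first and 5 N fully down, and lifts the key when let go. It counts as pressed beyond 0.004.
- blue_key_top (a point): Centre of the top face of the blue key (about 59 mm above the table; neighbouring keys are 58 mm away; the order of the colours along the panel varies).
- drive: Green bench drive head, fixed: box 160 x 150 mm, 70 mm high with a dark steel top plate, and a lower gearbox 55 mm high on its +x side; origin on the table under the shaft's axis, z up. Its own -x side is its front, marked by a flat yellow arrow on the top plate, 42 to 70 mm in front of the shaft's axis, pointing at the shaft.
- spindle (a joint): Angle (rad) of the upright steel D-shaft, anticlockwise from above; 0 when its flat faces the yellow arrow (drive's -x). Starts at 0.6 to 2.0. Turns with light friction (0.07 N m), range -3.1 to 3.1, stays where left. Shaft 20 mm in diameter, 16 mm across the flat: fingers closed squarely on flat and round back stop at about 16 mm, elsewhere at nearly 20 mm.
- shaft_flat: The blue-dyed set-screw flat on the shaft, 15 mm wide, running up the shaft from 8 to 54 mm above the drive's top plate. Origin on the shaft's axis at the height of the top plate (70 mm above the table); its own -x axis points out of the flat, whose face is 6 mm from the axis; z is up.
- seat (a point): On the shaft's axis, top face of the 36 mm wide, 6 mm high shoulder that the pulley sits on: 76 mm above the table. The shaft rises 52 mm above this point; its top 3 mm are chamfered by 2.5 mm. Axes as the drive's.
- shaft_mid (a point): On the shaft's axis, 105 mm above the table, 29 mm above the seat and 23 mm below the shaft's top: a good height to pinch the shaft. Axes as the drive's.
- pulley: Belt pulley, 180-290 g, hub up on a 4 mm cork mat. Rim 64 mm wide, 18 mm high; coaxial aluminium hub 40 mm wide, rising to 40 mm above the underside (top 22 mm free to grip). D-shaped through bore, 22.4 mm wide, its flat 7.2 mm from the axis on the set-screw side (own -x), so it slides down the shaft only with screw and shaft flat on the same side; 1.2 mm play. Origin: centre of the underside, z up.
- pulley_hub (a point): On the pulley's axis, 29 mm above its underside, half-way up the free part of the hub. When seated it is 29 mm above point seat. Axes as the pulley's.
- pulley_screw (a point): Head of the black set screw, flush in the side of the hub, 20 mm from the axis on the pulley's -x side, 29 mm above the underside. Red paint marks on the rim and hub top lie on the same side.
- spanner: Bystander: steel open-ended spanner, 160 mm long, 8 mm thick, lying flat; origin at its middle, underside.
- chisel: Bystander: dark steel stone chisel, 178 mm long, 14 mm thick, lying flat; origin near its middle, underside.
- mallet: Bystander: carver's wooden mallet lying down, head 100 mm long and 70 mm high, handle 160 mm; origin under the head.
- plaster_column: Bystander: white plaster model column, 68 mm in diameter, 128 mm tall; origin at the centre of its foot.
- marble_block: Bystander: offcut of marble, 75 x 65 x 55 mm high; origin at the centre of its underside.
- pumice_jar: Bystander: closed jar with metal cap, 68 mm in diameter, 100 mm tall; origin at the centre of its foot.
- spacer_ring: Bystander: brass spacer ring, 44 mm outside, 25 mm bore, 12 mm tall; origin at the centre of its underside.
Not all that is in view belongs to the job. Leave any green or purple look-alike of the pulley alone.

How it is judged:
On the way, in this order (a step that is already met when the one before it is completed fails the run):
1. the red key is pressed alone (value of joint red_key above 0.004 m and value of joint each of white_key, blue_key below 0.002 m), for 0.05 s.
2. the white key is pressed alone (value of joint white_key above 0.004 m and value of joint each of red_key, blue_key below 0.002 m), for 0.05 s.
3. the blue key is pressed alone (value of joint blue_key above 0.004 m and value of joint each of red_key, white_key below 0.002 m), for 0.05 s.
4. the fingers grip the shaft on its flat, and the flat faces the yellow arrow (value of joint spindle between -0.2 and 0.2 rad and contact force between the fingers and shaft_flat above 2 N), for 0.2 s.
At the end, for the whole second after the job is handed in: Pulley hub up on the shaft, within 2.5 mm of the shoulder, centred to 3 mm, tilt under 0.08 rad, at rest; set screw and shaft flat both face the arrow within 0.28 rad; the fingers still grip the pulley (over 4 N); all keys released (z of pulley_hub in the frame of seat between 0.0265 and 0.0315 m and horizontal distance between pulley_hub and seat below 0.003 m and angle between pulley's own z axis and vertical below 0.08 rad and angle between the x axis of pulley and the x axis of drive, either way round below 0.28 rad and x of pulley_screw in the frame of seat below -0.012 m and value of joint spindle between -0.28 and 0.28 rad and contact force between the fingers and pulley above 4 N and linear speed of pulley below 0.02 m/s and value of joint each of red_key, white_key, blue_key below 0.0015 m); the arm keeps its last pose, push and grip.
It fails at once if two keys are pressed at once (value of joint each of red_key, white_key above 0.003 m or value of joint each of red_key, blue_key above 0.003 m or value of joint each of white_key, blue_key above 0.003 m).
It fails at once if another thing on the bench is shifted by more than 30 mm (distance of any of spanner, chisel, mallet, plaster_column, marble_block, pumice_jar, spacer_ring from where it was at the start of the episode above 0.03 m).
It also fails if it takes over 72 s, if anything falls off the work surface, if the arm or the gripper's body presses on something with over 40 N, if the wrist force passes 120 N, or if a joint passes its speed limit or range.

## Working session

There is one attempt and no reset: what is moved stays moved. The work goes in short steps, Python scripts to look and compute and a tool call to move; the robot and the scene stay as the last step left them, time stands still between calls to the robot, and variables do not carry over. Pictures are saved under pics/ and viewed, and the job is handed in when it is done.

Besides the shell and the picture viewer there is one more tool, called after ">>>" in YAML: its name, and indented under it one key for each argument. carry_out: Moves the arm, as the interface text tells. Its arguments: {"type":"object","properties":{"commands":{"type":"array","items":{"type":"object","properties":{"xyz":{"type":"array","items":{"type":"number"}},"rot":{"type":"array","items":{"type":"number"}},"fingers":{"type":"number"}}}},"force":{"type":"number"}},"required":["commands"]}

```bash
mkdir -p pics; ls; cat > h.py <<'E'
import numpy as np, cv2
from scipy.spatial.transform import Rotation as Ro
from rig import status, get_image, manip, regions_of, spot_point
def world(cam,d,p,st=None):
    p=np.asarray(p,float)
    if 'R' in d: return d['R'].T@(p-d['t'])
    T=d['tool_from_camera']; q=T[:3,:3]@p+T[:3,3]
    return Ro.from_rotvec(st['orientation']).as_matrix()@q+np.array(st['tcp_pos'])
def cloud(d,st=None):
    K=d['camera_matrix'];Z=d['depth'];v,u=np.indices(Z.shape)
    P=np.stack([(u-K[0,2])/K[0,0]*Z,(v-K[1,2])/K[1,1]*Z,Z],-1)
    if 'R' in d: return (P-d['t'])@d['R']
    T=d['tool_from_camera'];R=Ro.from_rotvec(st['orientation']).as_matrix()
    return (P@T[:3,:3].T+T[:3,3])@R.T+np.array(st['tcp_pos'])
E
python3 - <<'E'
from h import *
st=status.get_state();print(st)
print(Ro.from_rotvec(st['orientation']).as_matrix().round(3))
names="red_key_top white_key_top blue_key_top drive shaft_flat seat shaft_mid pulley pulley_hub pulley_screw spanner chisel mallet plaster_column marble_block pumice_jar spacer_ring".split()
for c in ['scene','top']:
    d=get_image(c);cv2.imwrite(f'pics/{c}0.png',d['img'])
    print(c,d['camera_matrix'][0,0])
    for n in names:
        for r in spot_point(c,n)[:3]: print(n,round(r['confidence'],2),world(c,d,r['at']).round(4))
E
```

```text
pics
{'t': 0.0, 'joints': array([ 1.10301182,  0.46840341, -0.01157442,  1.60364249,  0.00600905,
        1.07138166, -0.05627333]), 'dq': array([ 0.00214516,  0.00351948, -0.00018302, -0.00106009, -0.00076166,
        0.00026716, -0.00035756]), 'joint_torque': array([-3.30978683e-04, -5.32378292e+01,  2.13017967e-02, -2.51305890e+01,
        1.13493160e-02,  7.71885185e-03,  2.75762005e-05]), 'tcp_pos': array([ 0.26756801, -0.59175649,  0.23031349]), 'orientation': array([ 1.98706984,  0.43030735, -1.98812893]), 'ft_force': array([-0.69968402,  0.01298577,  0.81142093]), 'ft_torque': array([0.03393452, 0.03054297, 0.01572857]), 'gripper_width': 1.0013535868497563}
[[-0.001  0.412 -0.911]
 [ 0.002 -0.911 -0.412]
 [-1.    -0.002  0.   ]]
scene 409.52232487782436
red_key_top 0.42 [0.4617 0.2682 0.0625]
red_key_top 0.19 [ 0.7296 -0.2109 -0.0021]
white_key_top 0.61 [0.4712 0.3268 0.0598]
blue_key_top 0.56 [ 3.595e-01 -1.283e-01 -3.000e-04]
blue_key_top 0.52 [0.4531 0.2144 0.0591]
drive 0.62 [ 4.735e-01 -5.891e-01  3.000e-04]
shaft_flat 0.73 [ 0.5229 -0.2648  0.0344]
seat 0.6 [ 0.5655 -0.
[... 1334 characters left out ...]
.83 [ 0.3742 -0.2768  0.0283]
pulley_hub 0.8 [ 0.5179 -0.2643  0.0318]
pulley_hub 0.69 [ 0.5669 -0.0415  0.0782]
pulley_screw 0.9 [ 0.3605 -0.2832  0.026 ]
pulley_screw 0.79 [ 0.5023 -0.2699  0.0297]
pulley_screw 0.76 [ 0.4531 -0.3912  0.0275]
spanner 0.91 [ 0.356  -0.1217  0.0016]
chisel 0.61 [ 0.3578  0.0887 -0.0017]
mallet 0.93 [ 0.4683 -0.5852 -0.0018]
mallet 0.67 [7.324e-01 2.970e-01 1.000e-04]
mallet 0.43 [ 0.5645 -0.0421  0.077 ]
plaster_column 0.92 [ 0.727  -0.2091  0.0017]
plaster_column 0.37 [ 0.5203 -0.2592  0.0347]
marble_block 0.63 [0.7347 0.2957 0.0026]
pumice_jar 0.91 [ 0.7193 -0.3708  0.004 ]
pumice_jar 0.49 [ 0.5653 -0.0399  0.0781]
spacer_ring 0.55 [ 0.5715 -0.454  -0.002 ]
```

View pics/scene0.png

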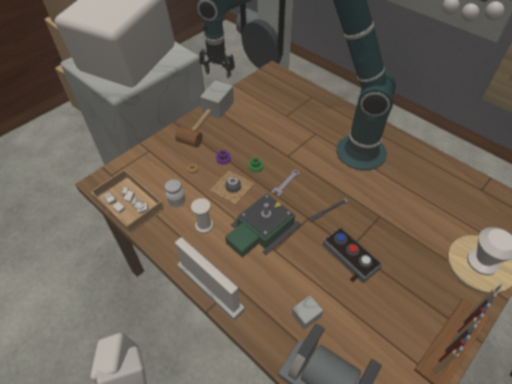

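View pics/top0.png

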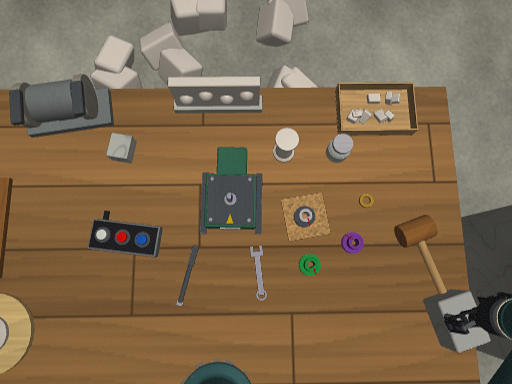

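Top view: the panel has white (102,235), red (121,237) and blue (141,239). The drive is at (230,200) with the arrow at (230,218). The candidates for the pulley are the grey one on the cork mat (305,215), the green one (310,265) and the purple one (352,243). The grey one on cork fits. I go by way of the pulley so I can look at it with the wrist camera.

```bash
cat >> h.py <<'E'
def yawof(R): return np.degrees(np.arctan2(R[1,1],R[0,1]))  # azimuth of tool y
def goto(pos,yaw,step=5.5):
    """print the total shift in tool axes at current pose and yaw turn needed (rot about tool x)"""
    st=status.get_state();R=Ro.from_rotvec(st['orientation']).as_matrix();p=np.array(st['tcp_pos'])
    d=np.array(pos)-p; dy=-(yaw-yawof(R)); dy=(dy+180)%360-180
    n=int(max(np.ceil(np.linalg.norm(d)*100/step),np.ceil(abs(dy)/10)))
    print('pos',p.round(4),'yaw',yawof(R).round(1),'tilt',np.degrees(np.arccos(-R[2,0])).round(2),'axis z',R[:,0].round(3),'total tool cm',(R.T@d*100).round(2),'rot',dy.round(1),'n',n)
    # rows with simultaneous turning, tool vertical ideal
    rows=[]
    for i in range(n):
        a=np.radians(yawof(R)-dy*i/n); y=np.array([np.cos(a),np.sin(a),0]);x=np.array([0,0,-1.]);z=np.cross(x,y)
        s=np.array([x,y,z])@d*100/n
        rows.append('{"xyz":[%.1f,%.1f,%.1f],"rot":[%.1f,0,0]}'%(*s,dy/n))
    print(','.join(rows))
E
python3 - <<'E'
from h import *
d=get_image('wrist');cv2.imwrite('pics/w0.png',d['img']);print(d['tool_from_camera'].round(3),d['camera_matrix'].round(1))
goto([0.50,-0.30,0.27],-30)
E
```

```text
[[-0.001 -0.307  0.952 -0.142]
 [ 1.     0.001  0.002 -0.   ]
 [-0.001  0.952  0.307 -0.078]
 [ 0.     0.     0.     1.   ]] [[341.8   0.  252.1]
 [  0.  341.8 187.1]
 [  0.    0.    1. ]]
pos [ 0.2679 -0.5922  0.2313] yaw -65.7 tilt 0.0 axis z [-0. -0. -1.] total tool cm [ -3.87 -17.06 -33.19] rot -35.7 n 7
{"xyz":[-0.6,-2.4,-4.7],"rot":[-5.1,0,0]},{"xyz":[-0.6,-2.0,-4.9],"rot":[-5.1,0,0]},{"xyz":[-0.6,-1.6,-5.1],"rot":[-5.1,0,0]},{"xyz":[-0.6,-1.1,-5.2],"rot":[-5.1,0,0]},{"xyz":[-0.6,-0.6,-5.3],"rot":[-5.1,0,0]},{"xyz":[-0.6,-0.2,-5.3],"rot":[-5.1,0,0]},{"xyz":[-0.6,0.3,-5.3],"rot":[-5.1,0,0]}
```

View pics/w0.png

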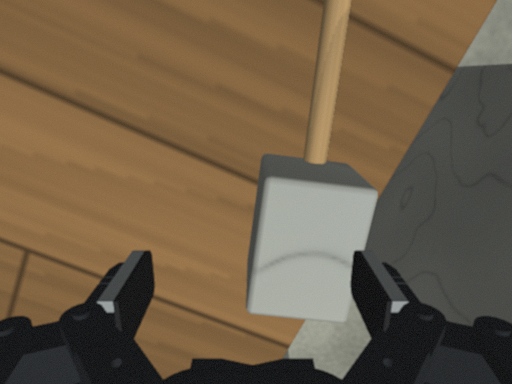

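The wrist camera sees both fingers and the marble block under the gripper. Next I move toward the pulley.

>>> carry_out:
  commands:
    - {"xyz":[-0.6,-2.4,-4.7],"rot":[-5,0,0],"fingers":100}
    - {"xyz":[-0.6,-2.0,-4.9],"rot":[-5,0,0],"fingers":100}
    - {"xyz":[-0.6,-1.6,-5.1],"rot":[-5,0,0],"fingers":100}
    - {"xyz":[-0.6,-1.1,-5.2],"rot":[-5,0,0],"fingers":100}
    - {"xyz":[-0.6,-0.6,-5.3],"rot":[-5,0,0],"fingers":100}
    - {"xyz":[-0.6,-0.2,-5.3],"rot":[-5,0,0],"fingers":100}
    - {"xyz":[-0.6,0.3,-5.3],"rot":[-5,0,0],"fingers":100}
    - {"xyz":[0,0,0],"rot":[0,0,0],"fingers":100}

```text
t: 2.85
tcp_pos: [0.5049, -0.2924, 0.2747]
orientation: [1.579, 0.915, -1.578]
ft_force: [-0.2, -0.4, 1.1]
gripper_width: 1.0
```

```bash
python3 - <<'E'
from h import *
st=status.get_state();d=get_image('wrist');cv2.imwrite('pics/w1.png',d['img']);print(st['t'])
for n in ['pulley','pulley_hub','pulley_screw']:
  for r in spot_point('wrist',n)[:3]: print(n,round(r['confidence'],2),world('wrist',d,r['at'],st).round(4))
goto([0.53,-0.13,0.27],-10)
E
```

```text
2.85
pulley 0.97 [ 0.5182 -0.2597  0.0062]
pulley 0.69 [ 0.4404 -0.4057  0.0021]
pulley 0.65 [ 0.3756 -0.274   0.0026]
pulley_hub 0.82 [ 0.3803 -0.2735  0.0303]
pulley_hub 0.65 [ 0.4362 -0.4072  0.0313]
pulley_hub 0.62 [ 0.5201 -0.264   0.0325]
pulley_screw 0.97 [ 0.4517 -0.3895  0.0272]
pulley_screw 0.57 [ 0.5037 -0.272   0.0311]
pulley_screw 0.55 [ 0.3541 -0.2844  0.0277]
pos [ 0.5005 -0.2988  0.2736] yaw -30.3 tilt 0.25 axis z [-0.002 -0.004 -1.   ] total tool cm [  0.29  -5.97 -16.06] rot -20.3 n 4
{"xyz":[0.1,-1.5,-4.0],"rot":[-5.1,0,0]},{"xyz":[0.1,-1.1,-4.1],"rot":[-5.1,0,0]},{"xyz":[0.1,-0.8,-4.2],"rot":[-5.1,0,0]},{"xyz":[0.1,-0.4,-4.3],"rot":[-5.1,0,0]}
```

View pics/w1.png

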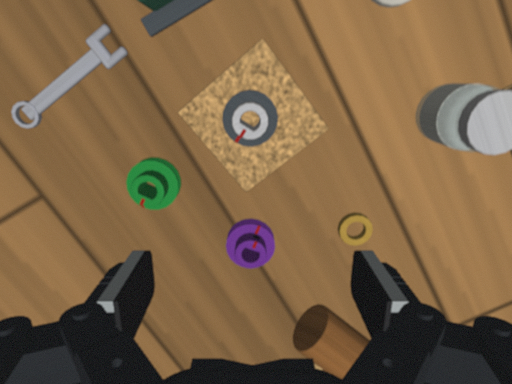

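Wrist picture: the grey pulley is on the cork mat at (249,118), with its red mark toward (238,138). The green one is at (153,184) and the purple one at (250,243). The drive's corner is at the top. Next I view the shaft on the way to the keys.

>>> carry_out:
  commands:
    - {"xyz":[0,-1.5,-4.0],"rot":[-5,0,0],"fingers":100}
    - {"xyz":[0,-1.1,-4.1],"rot":[-5,0,0],"fingers":0}
    - {"xyz":[0,-0.8,-4.2],"rot":[-5,0,0],"fingers":0}
    - {"xyz":[0,-0.4,-4.3],"rot":[-5,0,0],"fingers":0}
    - {"xyz":[0,0,0],"rot":[0,0,0],"fingers":0}

```text
t: 3.68
tcp_pos: [0.5283, -0.1287, 0.272]
orientation: [1.331, 1.119, -1.341]
ft_force: [0.2, -0.7, 0.2]
gripper_width: 0.142
```

```bash
python3 - <<'E'
from h import *
st=status.get_state();d=get_image('wrist');cv2.imwrite('pics/w2.png',d['img']);print(st['t'])
for n in ['drive','seat','shaft_mid','shaft_flat']:
  for r in spot_point('wrist',n)[:2]: print(n,round(r['confidence'],2),world('wrist',d,r['at'],st).round(4))
goto([0.463,0.27,0.22],10)
# keys from top image refined by colour
d=get_image('top');P=cloud(d)
for n in ['red_key','white_key','blue_key']:
  for r in regions_of('top',n)[:2]:
    m=r['pixels']; q=P[m]; q=q[(q[:,2]>.045)&(q[:,2]<.07)]
    if len(q): print(n,round(r['confidence'],2),m.sum(),((q.min(0)+q.max(0))/2).round(4),q.mean(0).round(4))
E
```

```text
3.675
drive 0.86 [ 0.5656 -0.0385 -0.0024]
drive 0.48 [ 7.260e-01 -2.042e-01 -3.000e-04]
seat 0.85 [ 0.5645 -0.0431  0.0749]
seat 0.61 [ 0.3561 -0.1256  0.0033]
shaft_mid 0.73 [ 0.5652 -0.0427  0.1047]
shaft_flat 0.55 [ 0.5661 -0.0441  0.066 ]
pos [ 0.5275 -0.1345  0.2717] yaw -10.6 tilt 0.47 axis z [-0.004 -0.007 -1.   ] total tool cm [  4.89 -13.78 -38.61] rot -20.6 n 8
{"xyz":[0.6,-1.7,-4.8],"rot":[-2.6,0,0]},{"xyz":[0.6,-1.5,-4.9],"rot":[-2.6,0,0]},{"xyz":[0.6,-1.3,-5.0],"rot":[-2.6,0,0]},{"xyz":[0.6,-1.1,-5.0],"rot":[-2.6,0,0]},{"xyz":[0.6,-0.8,-5.1],"rot":[-2.6,0,0]},{"xyz":[0.6,-0.6,-5.1],"rot":[-2.6,0,0]},{"xyz":[0.6,-0.4,-5.1],"rot":[-2.6,0,0]},{"xyz":[0.6,-0.1,-5.1],"rot":[-2.6,0,0]}
red_key 0.49 96 [0.4597 0.2717 0.0595] [0.4599 0.2705 0.0617]
white_key 0.4 69 [0.4671 0.3275 0.0594] [0.4667 0.3259 0.0615]
```

View pics/w2.png

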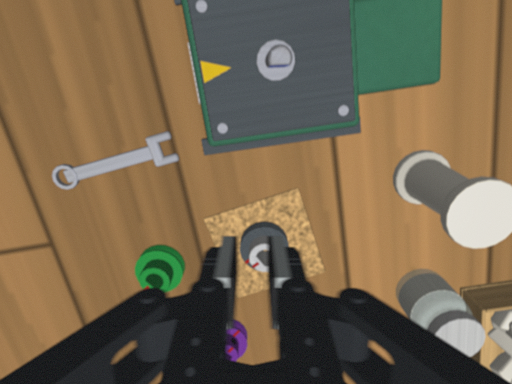

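Wrist picture: the shaft is at (277,57) with its shoulder, the yellow arrow at (214,70) points at the shaft, and the grey pulley is partly behind the fingers. On to the red key.

>>> carry_out:
  commands:
    - {"xyz":[0.6,-1.7,-4.8],"rot":[-2.5,0,0],"fingers":0}
    - {"xyz":[0.6,-1.5,-4.9],"rot":[-2.5,0,0],"fingers":0}
    - {"xyz":[0.6,-1.3,-5.0],"rot":[-2.5,0,0],"fingers":0}
    - {"xyz":[0.6,-1.1,-5.0],"rot":[-2.5,0,0],"fingers":0}
    - {"xyz":[0.6,-0.8,-5.1],"rot":[-2.5,0,0],"fingers":0}
    - {"xyz":[0.6,-0.6,-5.1],"rot":[-2.5,0,0],"fingers":0}
    - {"xyz":[0.6,-0.4,-5.1],"rot":[-2.5,0,0],"fingers":0}
    - {"xyz":[0.6,-0.1,-3.0],"rot":[-2.5,0,0],"fingers":0}
    - {"xyz":[0,0,0],"rot":[0,0,0],"fingers":0}

```text
t: 5.25
tcp_pos: [0.4684, 0.2573, 0.22]
orientation: [1.082, 1.278, -1.09]
ft_force: [-0.1, -0.7, 0.4]
gripper_width: -0.001
```

```bash
python3 - <<'E'
from h import *
st=status.get_state();d=get_image('wrist');cv2.imwrite('pics/w3.png',d['img']);print(st['t'])
for n in ['red_key_top','white_key_top','blue_key_top']:
  for r in spot_point('wrist',n)[:2]: print(n,round(r['confidence'],2),world('wrist',d,r['at'],st).round(4))
P=cloud(d,st)
for n in ['red_key','white_key','blue_key']:
  for r in regions_of('wrist',n)[:2]:
    m=r['pixels']; q=P[m]; q=q[(q[:,2]>.045)&(q[:,2]<.07)]
    if len(q): print(n,round(r['confidence'],2),m.sum(),((q.min(0)+q.max(0))/2).round(4),q.mean(0).round(4),np.median(q[:,2]))
goto([0.461,0.27,0.10],10)
E
```

```text
5.25
red_key_top 0.79 [0.4618 0.2716 0.0655]
red_key_top 0.34 [ 7.405e-01  2.945e-01 -3.000e-04]
white_key_top 0.63 [0.4693 0.3266 0.0659]
blue_key_top 0.59 [0.4511 0.2136 0.0613]
red_key 0.63 828 [0.4612 0.2717 0.0588] [0.4614 0.2728 0.0623] 0.06256766092501198
white_key 0.69 996 [0.4691 0.3284 0.0583] [0.469  0.3289 0.0623] 0.062438379587352655
white_key 0.17 766 [0.4536 0.2146 0.0579] [0.4539 0.2163 0.0619] 0.06261314208557588
blue_key 0.91 792 [0.4536 0.2146 0.0579] [0.4536 0.216  0.0619] 0.06258641009027024
blue_key 0.71 1014 [0.4696 0.3286 0.0583] [0.4692 0.3289 0.0622] 0.062426336019230116
pos [0.4701 0.2538 0.2206] yaw 9.1 tilt 0.47 axis z [ 0.002 -0.008 -1.   ] total tool cm [12.04 -0.65 -1.84] rot -0.9 n 3
{"xyz":[4.0,-0.2,-0.6],"rot":[-0.3,0,0]},{"xyz":[4.0,-0.2,-0.6],"rot":[-0.3,0,0]},{"xyz":[4.0,-0.2,-0.6],"rot":[-0.3,0,0]}
```

View pics/w3.png

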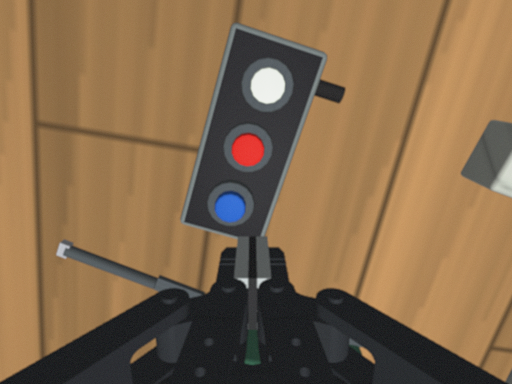

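Wrist picture: white key (268,85), red (248,150), blue (230,207), which agrees with the top view. Next I move above red.

>>> carry_out:
  commands:
    - {"xyz":[5.0,-0.6,-1.8],"rot":[0,0.5,0],"fingers":0}
    - {"xyz":[5.0,0,0],"rot":[0,0,0],"fingers":0}
    - {"xyz":[2.5,0,0],"rot":[0,0,0],"fingers":0}
    - {"xyz":[0,0,0],"rot":[0,0,0],"fingers":0}

```text
t: 6.1
tcp_pos: [0.4651, 0.268, 0.0941]
orientation: [1.101, 1.273, -1.093]
ft_force: [0.0, -0.3, -0.5]
gripper_width: -0.001
```

```bash
python3 - <<'E'
from h import *
goto([0.461,0.272,0.062],10)
E
```

```text
pos [0.4651 0.268  0.0941] yaw 8.6 tilt 0.36 axis z [ 0.006  0.002 -1.   ] total tool cm [ 3.21 -0.37 -0.46] rot -1.4 n 1
{"xyz":[3.2,-0.3,-0.5],"rot":[-1.4,0,0]}
```

>>> carry_out:
  commands:
    - {"xyz":[2.5,-0.4,-0.5],"rot":[0,0,0],"fingers":0}
    - {"xyz":[0.8,0,0],"rot":[0,0,0],"fingers":0}
    - {"xyz":[0.5,0,0],"rot":[0,0,0],"fingers":0}
    - {"xyz":[0.2,0,0],"rot":[0,0,0],"fingers":0}

```text
t: 6.6
tcp_pos: [0.4641, 0.2728, 0.0583]
orientation: [1.108, 1.268, -1.089]
ft_force: [-2.8, -0.4, 3.9]
gripper_width: 0.004
```

```bash
python3 - <<'E'
from h import *
s=status.get_state();print(s['ft_force']);goto([0.461,0.272,0.052],10)
E
```

```text
[-2.77899938 -0.38420747  3.91708704]
pos [0.4641 0.2728 0.0583] yaw 8.5 tilt 0.75 axis z [ 0.012  0.004 -1.   ] total tool cm [ 0.62 -0.33  0.03] rot -1.5 n 1
{"xyz":[0.6,-0.3,0.0],"rot":[-1.5,0,0]}
```

>>> carry_out:
  commands:
    - {"xyz":[0.4,-0.2,0],"rot":[0,0,0.5],"fingers":0}
    - {"xyz":[0.3,0,0],"rot":[0,0,0],"fingers":0}

```text
t: 6.85
tcp_pos: [0.4645, 0.2729, 0.0566]
orientation: [1.115, 1.256, -1.08]
ft_force: [-12.6, -6.8, 34.8]
gripper_width: -0.002
```

```bash
python3 - <<'E'
from h import *
s=status.get_state();print(s['ft_force']);goto([0.461,0.272,0.052],10)
E
```

```text
[-12.56303794  -6.80534649  34.7941545 ]
pos [0.4645 0.2729 0.0566] yaw 8.4 tilt 1.59 axis z [ 0.027  0.004 -1.   ] total tool cm [ 0.45 -0.37  0.04] rot -1.6 n 1
{"xyz":[0.5,-0.4,0.0],"rot":[-1.6,0,0]}
```

>>> carry_out:
  commands:
    - {"xyz":[-2.0,0,0],"rot":[0,0,0],"fingers":0}
    - {"xyz":[-1.5,0,0],"rot":[0,0,-1.5],"fingers":0}
    - {"xyz":[0,1.0,-5.0],"rot":[0,0,0],"fingers":0}
    - {"xyz":[0,0,0],"rot":[0,0,0],"fingers":0}

```text
t: 7.35
tcp_pos: [0.4701, 0.3253, 0.0965]
orientation: [1.11, 1.268, -1.093]
ft_force: [-1.1, -0.4, -0.2]
gripper_width: -0.0
```

```bash
python3 - <<'E'
from h import *
s=status.get_state();print(s['ft_force']);goto([0.469,0.328,0.062],10)
E
```

```text
[-1.09045576 -0.42827441 -0.17421232]
pos [0.4701 0.3253 0.0965] yaw 8.2 tilt 0.65 axis z [ 0.011  0.004 -1.   ] total tool cm [ 3.45 -0.11 -0.28] rot -1.8 n 1
{"xyz":[3.4,-0.1,-0.3],"rot":[-1.8,0,0]}
```

>>> carry_out:
  commands:
    - {"xyz":[2.8,-0.1,-0.3],"rot":[0,0,-0.5],"fingers":0}
    - {"xyz":[0.6,0,0],"rot":[0,0,0],"fingers":0}
    - {"xyz":[0.5,0,0],"rot":[0,0,0],"fingers":0}
    - {"xyz":[0.4,0,0],"rot":[0,0,0],"fingers":0}
    - {"xyz":[0.3,0,0],"rot":[0,0,0],"fingers":0}

```text
t: 7.98
tcp_pos: [0.4713, 0.3281, 0.0567]
orientation: [1.109, 1.268, -1.097]
ft_force: [-8.8, -5.8, 29.3]
gripper_width: 0.002
```

```bash
python3 - <<'E'
from h import *
s=status.get_state();print(s['ft_force']);goto([0.469,0.328,0.052],10)
E
```

```text
[-8.83891296 -5.76056749 29.3485758 ]
pos [0.4713 0.3281 0.0567] yaw 8.2 tilt 0.51 axis z [ 0.009  0.002 -1.   ] total tool cm [ 0.47 -0.23 -0.02] rot -1.8 n 1
{"xyz":[0.5,-0.2,-0.0],"rot":[-1.8,0,0]}
```

White is bottomed at 29 N. Next is blue at (0.4536, 0.215).

>>> carry_out:
  commands:
    - {"xyz":[-2.0,0,0],"rot":[0,0,0],"fingers":0}
    - {"xyz":[-2.0,0,0],"rot":[0,0,0],"fingers":0}
    - {"xyz":[0,-1.7,5.4],"rot":[0,0,0],"fingers":0}
    - {"xyz":[0,-1.7,5.4],"rot":[0,0,0],"fingers":0}
    - {"xyz":[0,0,0],"rot":[0,0,0],"fingers":0}

```text
t: 8.6
tcp_pos: [0.4546, 0.2131, 0.1014]
orientation: [1.113, 1.263, -1.091]
ft_force: [-0.2, 0.7, 0.4]
gripper_width: 0.001
```

```bash
python3 - <<'E'
from h import *
s=status.get_state();print(s['ft_force']);goto([0.4536,0.215,0.062],10)
E
```

```text
[-0.20183423  0.74000171  0.42123015]
pos [0.4546 0.2131 0.1014] yaw 8.1 tilt 0.93 axis z [ 0.016  0.003 -1.   ] total tool cm [ 3.94 -0.14 -0.19] rot -1.9 n 1
{"xyz":[3.9,-0.1,-0.2],"rot":[-1.9,0,0]}
```

>>> carry_out:
  commands:
    - {"xyz":[3.2,-0.1,-0.2],"rot":[0,0,-0.8],"fingers":0}
    - {"xyz":[0.7,0,0],"rot":[0,0,0],"fingers":0}
    - {"xyz":[0.5,0,0],"rot":[0,0,0],"fingers":0}
    - {"xyz":[0.4,0,0],"rot":[0,0,0],"fingers":0}
    - {"xyz":[0.3,0,0],"rot":[0,0,0],"fingers":0}

```text
t: 9.22
tcp_pos: [0.4571, 0.2165, 0.0564]
orientation: [1.107, 1.265, -1.099]
ft_force: [-12.0, -8.3, 43.5]
gripper_width: -0.004
```

```bash
python3 - <<'E'
from h import *
s=status.get_state();print(s['ft_force']);goto([0.4536,0.215,0.052],10)
E
```

```text
[-11.98935084  -8.31756075  43.50311996]
pos [0.4571 0.2165 0.0564] yaw 8.1 tilt 0.53 axis z [ 0.009 -0.001 -1.   ] total tool cm [ 0.43 -0.37  0.1 ] rot -1.9 n 1
{"xyz":[0.4,-0.4,0.1],"rot":[-1.9,0,0]}
```

>>> carry_out:
  commands:
    - {"xyz":[-3.0,0,0],"rot":[0,0,0],"fingers":0}
    - {"xyz":[-5.0,0,0],"rot":[0,0,0],"fingers":0}
    - {"xyz":[-5.0,0.5,3.0],"rot":[0,0,0],"fingers":30}
    - {"xyz":[-2.0,2.0,5.0],"rot":[0,0,0],"fingers":60}
    - {"xyz":[0,2.0,5.0],"rot":[0,0,0],"fingers":60}
    - {"xyz":[0,2.0,4.0],"rot":[0,0,0],"fingers":60}
    - {"xyz":[0,0,0],"rot":[0,0,0],"fingers":60}

```text
t: 10.1
tcp_pos: [0.5498, 0.0596, 0.2187]
orientation: [1.108, 1.261, -1.08]
ft_force: [0.1, 0.4, 0.5]
gripper_width: 0.6
```

```bash
python3 - <<'E'
from h import *
st=status.get_state();d=get_image('wrist');cv2.imwrite('pics/w4.png',d['img']);print(st['t'])
for n in ['drive','seat','shaft_mid','shaft_flat']:
  for r in spot_point('wrist',n)[:2]: print(n,round(r['confidence'],2),world('wrist',d,r['at'],st).round(4))
a=cv2.imread('pics/w2.png')[0:160,170:370]
c=get_image('scene')['img'];cv2.imwrite('pics/s1.png',c)
b=c[170:250,210:310]
cv2.imwrite('pics/c1.png',np.vstack([cv2.resize(a,(500,300),interpolation=cv2.INTER_CUBIC)[:,:400],cv2.resize(b,(400,300),interpolation=cv2.INTER_CUBIC)]))
goto([0.5655,-0.042,0.22],0)
E
```

```text
10.1
drive 0.55 [ 0.5676 -0.039  -0.0042]
shaft_mid 0.66 [ 0.5642 -0.0432  0.109 ]
pos [0.5471 0.0646 0.2184] yaw 9.2 tilt 1.21 axis z [ 0.021  0.003 -1.   ] total tool cm [-0.16  0.11 10.82] rot 9.2 n 2
{"xyz":[-0.1,0.1,5.4],"rot":[4.6,0,0]},{"xyz":[-0.1,0.5,5.4],"rot":[4.6,0,0]}
```

View pics/w4.png

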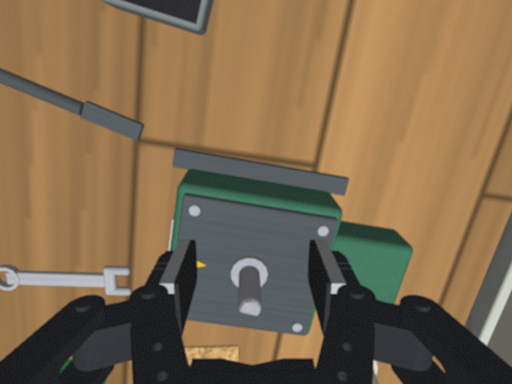

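View pics/c1.png

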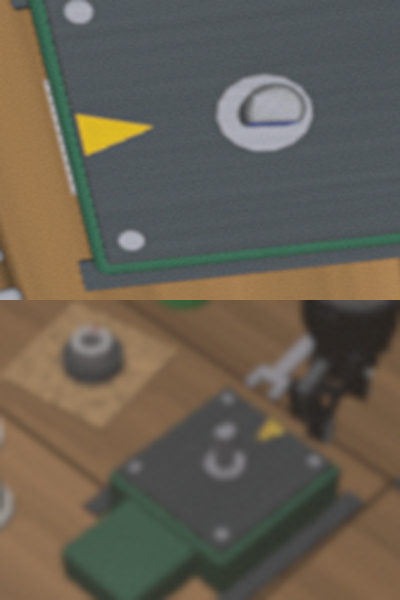

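The earlier crop shows the blue flat facing image-down, roughly world -y, while the arrow is at image-left, so the spindle is at about +85°. I measure the drive's yaw, the axis and the flat more exactly.

```bash
cat > m.py <<'E'
from h import *
def drive(cam):
    st=status.get_state();d=get_image(cam);P=cloud(d,st)
    ok=(d['depth']>0)&(np.hypot(P[...,0]-.566,P[...,1]+.042)<.13)
    m=ok&(P[...,2]>.062)&(P[...,2]<.0745)
    # largest component
    n,l,s,c=cv2.connectedComponentsWithStats(m.astype(np.uint8));k=1+np.argmax(s[1:,4]);q=P[l==k]
    r=cv2.minAreaRect((q[:,:2]*1000).astype(np.float32));print(cam,'plate mm',r,'z',np.median(q[:,2]).round(4))
    t=ok&(P[...,2]>.118)&(P[...,2]<.136)&(np.hypot(P[...,0]-.566,P[...,1]+.042)<.03)
    q=P[t]; print('shaft top n',len(q),q.mean(0).round(4),((q.min(0)+q.max(0))/2).round(4))
    # arrow
    hsv=cv2.cvtColor(d['img'],cv2.COLOR_BGR2HSV);y=m&(hsv[...,0]>18)&(hsv[...,0]<35)&(hsv[...,1]>140)&(hsv[...,2]>100)
    if y.sum()>3: print('arrow',y.sum(),P[y].mean(0).round(4))
    b=(hsv[...,0]>105)&(hsv[...,0]<130)&(hsv[...,1]>70)&(np.hypot(P[...,0]-.566,P[...,1]+.042)<.02)
    if b.sum()>3: 
        q=P[b];print('blue',b.sum(),q.mean(0).round(4))
if __name__=='__main__':
    drive('top');drive('scene');drive('wrist')
E
python3 m.py
```

```text
top plate mm ((563.9092407226562, -40.576011657714844), (145.7059326171875, 154.263916015625), 89.01807403564453) z 0.0695
shaft top n 39 [ 0.5635 -0.0397  0.1259] [ 0.5636 -0.0394  0.1249]
arrow 38 [ 0.5036 -0.0387  0.0709]
blue 11 [ 0.5645 -0.0465  0.1063]
scene plate mm ((569.529296875, -38.37342834472656), (144.1948699951172, 153.5028533935547), 87.38663482666016) z 0.0684
shaft top n 23 [ 0.5693 -0.0381  0.1244] [ 0.5689 -0.0369  0.1249]
arrow 6 [ 0.5042 -0.0416  0.0686]
wrist plate mm ((564.888671875, -39.732627868652344), (138.70465087890625, 151.65289306640625), 87.88141632080078) z 0.0699
shaft top n 461 [ 0.565  -0.0372  0.1257] [ 0.5655 -0.0391  0.1238]
arrow 36 [ 0.5171 -0.0395  0.0713]
```

```bash
python3 - <<'E'
from h import *
goto([0.565,-0.040,0.20],84)
E
```

```text
pos [0.5474 0.0639 0.2183] yaw 9.1 tilt 1.22 axis z [ 0.021  0.003 -1.   ] total tool cm [ 1.84  0.05 10.53] rot -74.9 n 8
{"xyz":[0.2,0.0,1.3],"rot":[-9.4,0,0]},{"xyz":[0.2,-0.2,1.3],"rot":[-9.4,0,0]},{"xyz":[0.2,-0.4,1.3],"rot":[-9.4,0,0]},{"xyz":[0.2,-0.6,1.2],"rot":[-9.4,0,0]},{"xyz":[0.2,-0.8,1.1],"rot":[-9.4,0,0]},{"xyz":[0.2,-1.0,0.9],"rot":[-9.4,0,0]},{"xyz":[0.2,-1.1,0.7],"rot":[-9.4,0,0]},{"xyz":[0.2,-1.2,0.6],"rot":[-9.4,0,0]}
```

>>> carry_out:
  commands:
    - {"xyz":[0.2,0,1.3],"rot":[0,0,-1.2],"fingers":60}
    - {"xyz":[0.2,-0.2,1.3],"rot":[-9.4,0,0],"fingers":60}
    - {"xyz":[0.2,-0.4,1.3],"rot":[-9.4,0,0],"fingers":60}
    - {"xyz":[0.2,-0.6,1.2],"rot":[-9.4,0,0],"fingers":60}
    - {"xyz":[0.2,-0.8,1.1],"rot":[-9.4,0,0],"fingers":60}
    - {"xyz":[0.2,-1.0,0.9],"rot":[-9.4,0,0],"fingers":60}
    - {"xyz":[0.2,-1.1,0.7],"rot":[-9.4,0,0],"fingers":60}
    - {"xyz":[0.2,-1.2,0.6],"rot":[-9.4,0,0],"fingers":60}
    - {"xyz":[0,0,0],"rot":[-9.4,0,0],"fingers":60}
    - {"xyz":[0,0,0],"rot":[0,0,0],"fingers":60}

```text
t: 11.8
tcp_pos: [0.5529, -0.0551, 0.1997]
orientation: [0.048, 1.579, -0.052]
ft_force: [0.2, 0.3, 0.1]
gripper_width: 0.599
```

```bash
python3 - <<'E'
from h import *
s=status.get_state();print(s['joints'].round(2))
goto([0.565,-0.040,0.095],84)
d=get_image('wrist');cv2.imwrite('pics/w5.png',d['img'])
import m; m.drive('wrist')
E
```

```text
[ 0.69  0.5  -0.85  1.82  0.44  1.03  1.17]
pos [ 0.5529 -0.0551  0.1997] yaw 86.4 tilt 0.52 axis z [-0.009 -0.003 -1.   ] total tool cm [10.46  1.62  1.2 ] rot 2.4 n 2
{"xyz":[5.2,0.8,0.6],"rot":[1.2,0,0]},{"xyz":[5.2,0.8,0.5],"rot":[1.2,0,0]}
wrist plate mm ((563.4470825195312, -40.86772918701172), (139.88430786132812, 149.07447814941406), 88.52052307128906) z 0.0696
shaft top n 601 [ 0.5635 -0.0397  0.1261] [ 0.5649 -0.0393  0.1238]
arrow 473 [ 0.5041 -0.0394  0.071 ]
blue 87 [ 0.5636 -0.0466  0.1059]
```

View pics/w5.png

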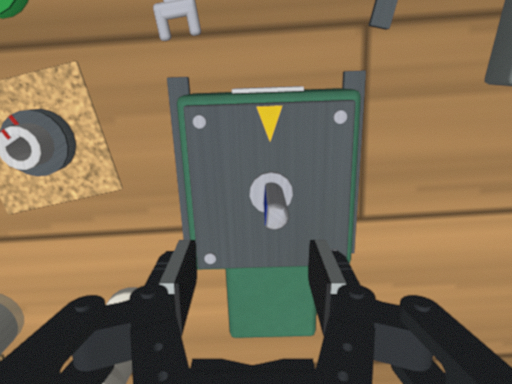

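Wrist picture: the shaft is at (272,205) with the blue flat visible on its left (south) side. The arrow is at (269,122), and the jaws are along world y. Next I descend around the shaft.

>>> carry_out:
  commands:
    - {"xyz":[1.0,1.6,1.2],"rot":[2.4,0,0],"fingers":60}
    - {"xyz":[3.0,0,0],"rot":[0,-0.5,0],"fingers":60}
    - {"xyz":[2.0,0,0],"rot":[0,0,0],"fingers":60}
    - {"xyz":[0,0,0],"rot":[0,0,0],"fingers":60}

```text
t: 12.4
tcp_pos: [0.5669, -0.0399, 0.1387]
orientation: [0.086, 1.567, -0.095]
ft_force: [-0.2, 0.3, -0.0]
gripper_width: 0.597
```

```bash
python3 - <<'E'
from h import *
goto([0.565,-0.040,0.090],84)
d=get_image('wrist');cv2.imwrite('pics/w6.png',d['img'])
E
```

```text
pos [ 0.5669 -0.0399  0.1387] yaw 83.4 tilt 0.35 axis z [ 0.002 -0.006 -1.   ] total tool cm [ 4.87 -0.01 -0.19] rot -0.6 n 1
{"xyz":[4.9,-0.0,-0.2],"rot":[-0.6,0,0]}
```

View pics/w6.png

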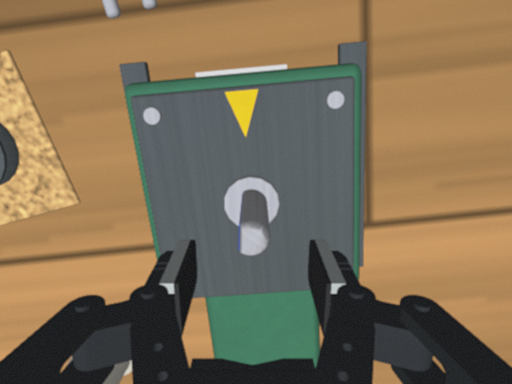

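The shaft top is centred between the jaws at (254,240). Descend and close.

>>> carry_out:
  commands:
    - {"xyz":[2.5,0,-0.2],"rot":[-0.6,0,0],"fingers":60}
    - {"xyz":[2.0,0,0],"rot":[0,0,0],"fingers":60}
    - {"xyz":[0.3,0,0],"rot":[0,0,0],"fingers":40}
    - {"xyz":[0,0,0],"rot":[0,0,0],"fingers":5}
    - {"xyz":[0,0,0],"rot":[0,0,0],"fingers":5}
    - {"xyz":[0,0,0],"rot":[0,0,0],"fingers":5}
    - {"xyz":[0,0,0],"rot":[0,0,0],"fingers":5}
    - {"xyz":[0,0,0],"rot":[0,0,0],"fingers":5}
  force: 50

```text
t: 13.45
tcp_pos: [0.5689, -0.0394, 0.094]
orientation: [0.081, 1.559, -0.088]
ft_force: [0.7, 1.0, -4.2]
gripper_width: 0.175
```

```bash
python3 - <<'E'
from h import *
s=status.get_state();print(s['ft_force'],s['gripper_width']*85,s['joints'].round(2))
goto([0.565,-0.040,0.090],-1.8)
E
```

```text
[ 0.72905292  0.98489412 -4.16610608] 14.868017311395056 [ 0.56  0.64 -0.73  1.87  0.58  0.84  0.99]
pos [ 0.5689 -0.0394  0.094 ] yaw 83.8 tilt 0.65 axis z [ 0.01  -0.005 -1.   ] total tool cm [ 0.39 -0.1  -0.38] rot 85.6 n 9
{"xyz":[0.0,-0.0,-0.0],"rot":[9.5,0,0]},{"xyz":[0.0,-0.0,-0.0],"rot":[9.5,0,0]},{"xyz":[0.0,-0.0,-0.0],"rot":[9.5,0,0]},{"xyz":[0.0,-0.0,-0.0],"rot":[9.5,0,0]},{"xyz":[0.0,-0.0,-0.0],"rot":[9.5,0,0]},{"xyz":[0.0,-0.0,-0.0],"rot":[9.5,0,0]},{"xyz":[0.0,-0.0,-0.0],"rot":[9.5,0,0]},{"xyz":[0.0,-0.0,-0.0],"rot":[9.5,0,0]},{"xyz":[0.0,-0.0,0.0],"rot":[9.5,0,0]}
```

The fingers stopped at about 15 mm, so they are on the flat. Now I turn clockwise about the shaft axis, checking forces part-way.

>>> carry_out:
  commands:
    - {"xyz":[0,-0.1,0],"rot":[7,0,0],"fingers":5}
    - {"xyz":[0,-0.1,0],"rot":[7,0,0],"fingers":5}
    - {"xyz":[0,-0.1,0],"rot":[7,0,0],"fingers":5}

```text
t: 13.82
tcp_pos: [0.5692, -0.0406, 0.094]
orientation: [0.378, 1.524, -0.377]
ft_force: [2.2, 1.9, -8.4]
gripper_width: 0.175
```

```bash
python3 - <<'E'
from h import *
s=status.get_state();print(s['ft_force'],s['ft_torque'],s['gripper_width']*85,s['joints'].round(2))
goto([0.565,-0.040,0.094],-1.8)
E
```

```text
[ 2.23980542  1.92777914 -8.39755445] [ 0.22378092 -0.32986438  0.10082586] 14.877314243748348 [ 0.51  0.61 -0.65  1.88  0.51  0.81  0.68]
pos [ 0.5692 -0.0406  0.094 ] yaw 62.3 tilt 0.74 axis z [ 0.013 -0.002 -1.   ] total tool cm [-0.   -0.14 -0.4 ] rot 64.1 n 7
{"xyz":[0.0,-0.0,-0.1],"rot":[9.2,0,0]},{"xyz":[0.0,-0.0,-0.1],"rot":[9.2,0,0]},{"xyz":[0.0,-0.0,-0.0],"rot":[9.2,0,0]},{"xyz":[0.0,-0.0,-0.0],"rot":[9.2,0,0]},{"xyz":[0.0,-0.1,-0.0],"rot":[9.2,0,0]},{"xyz":[0.0,-0.1,-0.0],"rot":[9.2,0,0]},{"xyz":[0.0,-0.1,-0.0],"rot":[9.2,0,0]}
```

>>> carry_out:
  commands:
    - {"xyz":[0,-0.1,0],"rot":[9,0,0],"fingers":5}
    - {"xyz":[0,-0.1,0],"rot":[9,0,0],"fingers":5}
    - {"xyz":[0,0,0],"rot":[9,0,0],"fingers":5}
    - {"xyz":[0,-0.1,0],"rot":[9,0,0],"fingers":5}

```text
t: 14.32
tcp_pos: [0.5686, -0.0429, 0.094]
orientation: [0.879, 1.372, -0.871]
ft_force: [5.9, 2.4, -9.9]
gripper_width: 0.17
```

```bash
python3 - <<'E'
from h import *
s=status.get_state();print(s['ft_force'],s['ft_torque'],s['gripper_width']*85,s['joints'].round(2))
goto([0.565,-0.040,0.094],-1.8)
E
```

```text
[ 5.93556319  2.40705899 -9.88697409] [-0.04793964 -0.37465451  0.07995183] 14.470393096571792 [ 0.4   0.57 -0.5   1.89  0.39  0.77  0.13]
pos [ 0.5686 -0.0429  0.094 ] yaw 25.4 tilt 0.87 axis z [ 0.015 -0.003 -1.   ] total tool cm [-0.   -0.2  -0.41] rot 27.2 n 3
{"xyz":[0.0,-0.1,-0.1],"rot":[9.1,0,0]},{"xyz":[0.0,-0.1,-0.1],"rot":[9.1,0,0]},{"xyz":[0.0,-0.1,-0.1],"rot":[9.1,0,0]}
```

>>> carry_out:
  commands:
    - {"xyz":[0,-0.1,0],"rot":[9,0,0],"fingers":5}
    - {"xyz":[0,-0.1,0],"rot":[9,0,0],"fingers":5}
    - {"xyz":[0,-0.1,0],"rot":[9,0,0],"fingers":5}
    - {"xyz":[0,0,0],"rot":[0,0,0],"fingers":5}
    - {"xyz":[0,0,0],"rot":[0,0,0],"fingers":5}

```text
t: 14.95
tcp_pos: [0.5673, -0.044, 0.094]
orientation: [1.242, 1.175, -1.228]
ft_force: [3.2, 0.3, -5.3]
gripper_width: 0.173
```

```bash
python3 - <<'E'
from h import *
s=status.get_state();print(s['ft_force'],s['ft_torque'],s['gripper_width']*85,s['joints'].round(2))
goto([0.565,-0.040,0.094],-1.8)
d=get_image('wrist');cv2.imwrite('pics/w7.png',d['img'])
E
```

```text
[ 3.18513627  0.34257672 -5.30350237] [ 0.01969248  0.35168332 -0.07823948] 14.68133428473411 [ 0.31  0.54 -0.38  1.9   0.3   0.74 -0.27]
pos [ 0.5673 -0.044   0.094 ] yaw -2.3 tilt 0.98 axis z [ 0.016 -0.005 -1.   ] total tool cm [-0.   -0.25 -0.39] rot -0.5 n 1
{"xyz":[0.0,-0.2,-0.4],"rot":[-0.5,0,0]}
```

View pics/w7.png

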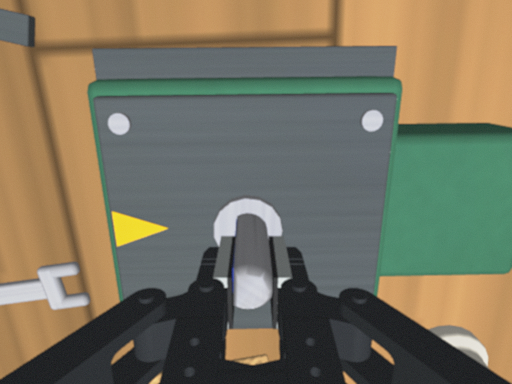

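The flat is on the left, facing the arrow at (140,228), and the fingers are on it. I release and lift.

>>> carry_out:
  commands:
    - {"xyz":[0,0,0],"rot":[0,0,0],"fingers":50}
    - {"xyz":[0,0,0],"rot":[0,0,0],"fingers":60}
    - {"xyz":[0,0,0],"rot":[0,0,0],"fingers":60}
    - {"xyz":[-3,0,0],"rot":[0,0,0],"fingers":60}
    - {"xyz":[-5,0,0],"rot":[0,0,0],"fingers":60}
    - {"xyz":[-5,0,0],"rot":[0,0,0],"fingers":60}
    - {"xyz":[0,0,0],"rot":[0,0,0],"fingers":60}

```text
t: 15.88
tcp_pos: [0.5657, -0.0438, 0.2297]
orientation: [1.242, 1.173, -1.225]
ft_force: [0.2, 0.1, 0.6]
gripper_width: 0.599
```

```bash
python3 - <<'E'
from h import *
d=get_image('wrist');cv2.imwrite('pics/w8.png',d['img'][:,:])
import m; m.drive('wrist')
s=get_image('scene')['img'][170:250,210:310];cv2.imwrite('pics/s8.png',cv2.resize(s,(600,480),interpolation=cv2.INTER_CUBIC))
goto([0.518,-0.25,0.22],26)
E
```

```text
wrist plate mm ((565.3480224609375, -42.00812530517578), (142.00970458984375, 152.0121307373047), 88.59581756591797) z 0.0697
shaft top n 505 [ 0.5665 -0.04    0.1264] [ 0.567  -0.041   0.1239]
arrow 356 [ 0.5043 -0.0393  0.0711]
blue 24 [ 0.5638 -0.0347  0.2845]
pos [ 0.5626 -0.0441  0.2246] yaw -2.2 tilt 0.61 axis z [ 0.01  -0.005 -1.   ] total tool cm [ 0.52 -3.68 20.75] rot -28.2 n 4
{"xyz":[0.1,-0.9,5.2],"rot":[-7.0,0,0]},{"xyz":[0.1,-1.5,5.0],"rot":[-7.0,0,0]},{"xyz":[0.1,-2.2,4.8],"rot":[-7.0,0,0]},{"xyz":[0.1,-2.7,4.5],"rot":[-7.0,0,0]}
```

View pics/w8.png

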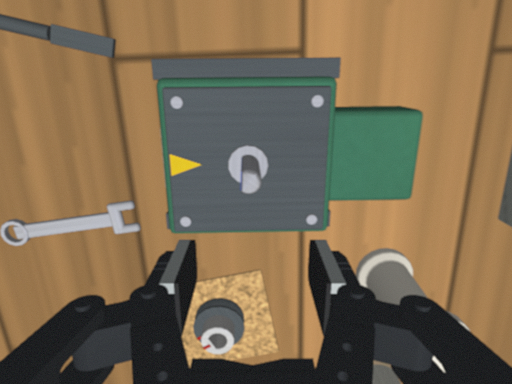

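Wrist picture: the flat still faces the arrow (185,165), and the shaft is at (250,175). Next I move over the pulley and measure its axis and screw direction.

```bash
python3 - <<'E'
from h import *
goto([0.52,-0.262,0.22],-64)
E
```

```text
pos [ 0.5626 -0.0441  0.2246] yaw -2.2 tilt 0.61 axis z [ 0.01  -0.005 -1.   ] total tool cm [ 0.52 -3.43 21.94] rot 61.8 n 7
{"xyz":[0.1,-0.5,3.1],"rot":[8.8,0,0]},{"xyz":[0.1,-0.0,3.2],"rot":[8.8,0,0]},{"xyz":[0.1,0.5,3.1],"rot":[8.8,0,0]},{"xyz":[0.1,1.0,3.0],"rot":[8.8,0,0]},{"xyz":[0.1,1.4,2.8],"rot":[8.8,0,0]},{"xyz":[0.1,1.8,2.6],"rot":[8.8,0,0]},{"xyz":[0.1,2.2,2.3],"rot":[8.8,0,0]}
```

>>> carry_out:
  commands:
    - {"xyz":[0,-0.5,3.1],"rot":[8.8,0,0],"fingers":80}
    - {"xyz":[0,0,3.2],"rot":[8.8,0,0],"fingers":100}
    - {"xyz":[0,0.5,3.1],"rot":[8.8,0,0],"fingers":100}
    - {"xyz":[0,1.0,3.0],"rot":[8.8,0,0],"fingers":100}
    - {"xyz":[0,1.4,2.8],"rot":[8.8,0,0],"fingers":100}
    - {"xyz":[0,1.8,2.6],"rot":[8.8,0,0],"fingers":100}
    - {"xyz":[0,2.2,2.3],"rot":[8.8,0,0],"fingers":100}
    - {"xyz":[0,0,0],"rot":[0,0,0],"fingers":100}
    - {"xyz":[0,0,0],"rot":[0,0,0],"fingers":100}

```text
t: 17.15
tcp_pos: [0.5083, -0.2639, 0.2086]
orientation: [1.973, 0.439, -2.005]
ft_force: [0.7, 0.3, 0.2]
gripper_width: 1.0
```

```bash
cat > pl.py <<'E'
from h import *
def pulley(c=(.519,-.262),z0=.0,name='pl',r=.045):
    st=status.get_state();d=get_image('wrist');cv2.imwrite(f'pics/{name}.png',d['img']);P=cloud(d,st)
    near=(d['depth']>0)&(np.hypot(P[...,0]-c[0],P[...,1]-c[1])<r)
    top=near&(np.abs(P[...,2]-z0-.044)<.005)
    q=P[top];print('hub top n',len(q),'z',np.median(q[:,2]).round(4))
    (x,y),rad=cv2.minEnclosingCircle((q[:,:2]*1000).astype(np.float32));print('hub circle',round(x,1),round(y,1),round(rad,1))
    rim=near&(np.abs(P[...,2]-z0-.022)<.005);q=P[rim]
    if len(q)>10:
        (x2,y2),r2=cv2.minEnclosingCircle((q[:,:2]*1000).astype(np.float32));print('rim circle',round(x2,1),round(y2,1),round(r2,1))
    hsv=cv2.cvtColor(d['img'],cv2.COLOR_BGR2HSV)
    red=((hsv[...,0]<8)|(hsv[...,0]>172))&(hsv[...,1]>150)&near
    for nm,mk in (('hubtop',top),('rim',rim)):
        mm=red&mk
        if mm.sum(): 
            q=P[mm].mean(0)*1000;print('red on',nm,mm.sum(),q.round(1),'az from hub centre',np.degrees(np.arctan2(q[1]-y,q[0]-x)).round(1))
    for n in ['pulley','pulley_hub','pulley_screw']:
        for rr in spot_point('wrist',n)[:3]: print(n,round(rr['confidence'],2),world('wrist',d,rr['at'],st).round(4))
    return x/1000,y/1000
E
python3 - <<'E'
from pl import *
pulley(name='pl1');print(status.get_state()['joints'].round(2))
goto([0.519,-0.262,0.15],-64)
E
```

```text
hub top n 1062 z 0.0435
hub circle 519.7 -263.0 19.9
rim circle 519.3 -263.0 32.0
red on hubtop 19 [ 505.9 -269.9   44.3] az from hub centre -153.2
red on rim 15 [ 494.3 -276.    22.3] az from hub centre -152.9
pulley 0.76 [ 0.4392 -0.4035  0.0015]
pulley 0.69 [ 0.5188 -0.2624  0.0311]
pulley 0.67 [ 0.5227 -0.2637  0.0085]
pulley_hub 0.93 [ 0.5204 -0.2632  0.0321]
pulley_hub 0.77 [ 0.3746 -0.2722  0.0298]
pulley_hub 0.61 [ 0.4414 -0.4058  0.0278]
pulley_screw 0.86 [ 0.3569 -0.2861  0.028 ]
pulley_screw 0.72 [ 0.4548 -0.3908  0.0293]
pulley_screw 0.64 [ 0.5028 -0.2712  0.0345]
[ 0.54  0.38 -0.15  1.8   0.07  0.99 -0.78]
pos [ 0.5089 -0.264   0.2097] yaw -65.6 tilt 0.92 axis z [-0.015  0.004 -1.   ] total tool cm [ 5.95  0.3  -1.08] rot -1.6 n 2
{"xyz":[3.0,0.1,-0.5],"rot":[-0.8,0,0]},{"xyz":[3.0,0.1,-0.5],"rot":[-0.8,0,0]}
```

View pics/pl1.png

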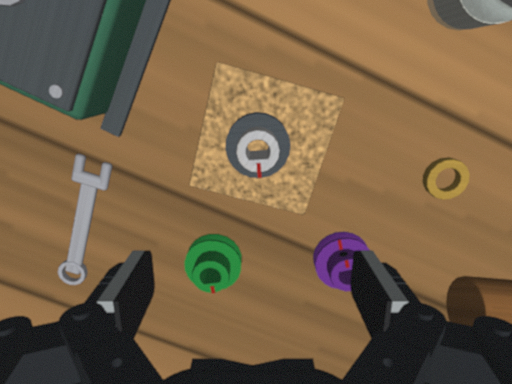

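The grey pulley on cork shows at (258,145), with its red mark at (259,170). Green (213,265) and purple (340,262) are the look-alikes. An enlarged crop to confirm, while I plan the approach.

```bash
python3 - <<'E'
import cv2
a=cv2.imread('pics/pl1.png')[60:310,180:390];cv2.imwrite('pics/cr.png',cv2.resize(a,None,fx=2.3,fy=2.3,interpolation=cv2.INTER_CUBIC))
E
```

```text
(no output)
```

View pics/cr.png

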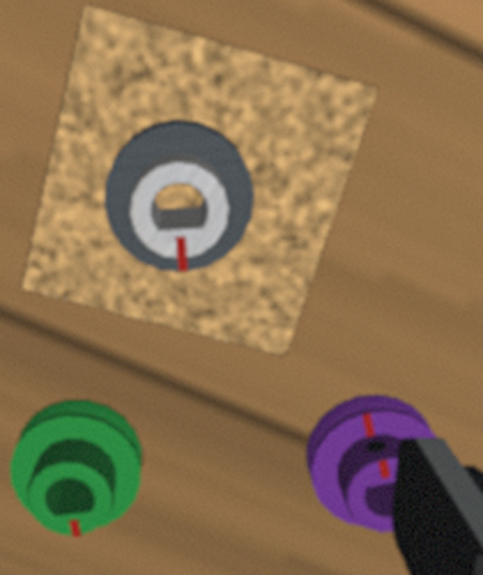

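>>> carry_out:
  commands:
    - {"xyz":[3.0,0.3,-1.1],"rot":[-2.5,0.8,0.4],"fingers":100}
    - {"xyz":[4.0,0,0],"rot":[0,0,0],"fingers":100}
    - {"xyz":[3.0,0,0],"rot":[0,0,0],"fingers":100}
    - {"xyz":[0,0,0],"rot":[0,0,0],"fingers":100}
    - {"xyz":[0,0,0],"rot":[0,0,0],"fingers":100}

```text
t: 17.98
tcp_pos: [0.5236, -0.2591, 0.1099]
orientation: [1.962, 0.478, -1.948]
ft_force: [0.5, 0.7, -0.5]
gripper_width: 0.998
```

```bash
python3 - <<'E'
from pl import *
pulley(c=(.5197,-.263),name='pl2')
goto([0.5197,-0.263,0.022],-63)
E
```

```text
hub top n 2014 z 0.0435
hub circle 519.8 -262.5 19.9
rim circle 519.5 -262.7 32.2
red on hubtop 48 [ 506.3 -269.6   44.4] az from hub centre -152.5
red on rim 4 [ 492.6 -276.9   22.5] az from hub centre -152.3
pulley 0.97 [ 3.767e-01 -2.719e-01 -2.000e-04]
pulley 0.83 [ 0.5188 -0.2647  0.0076]
pulley 0.6 [ 0.4389 -0.407   0.0051]
pulley_hub 0.9 [ 0.4396 -0.4043  0.0307]
pulley_hub 0.8 [ 0.3768 -0.2739  0.0279]
pulley_hub 0.7 [ 0.5209 -0.2622  0.0326]
pulley_screw 0.75 [ 0.4996 -0.2687  0.0313]
pulley_screw 0.7 [ 0.4574 -0.3925  0.0294]
pulley_screw 0.65 [ 0.3568 -0.2852  0.0289]
pos [ 0.5235 -0.2596  0.1101] yaw -62.6 tilt 0.42 axis z [ 0.007  0.002 -1.   ] total tool cm [8.8  0.12 0.55] rot 0.4 n 2
{"xyz":[4.4,0.1,0.2],"rot":[0.2,0,0]},{"xyz":[4.4,0.1,0.2],"rot":[0.2,0,0]}
```

View pics/pl2.png

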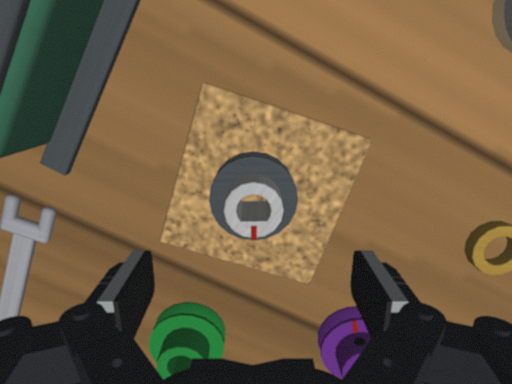

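The crop confirms that the grey pulley on the cork is the target. In the next view the hub is centred at (254,208), with the mark toward the camera's bottom. Descend.

>>> carry_out:
  commands:
    - {"xyz":[3.5,0.1,0.5],"rot":[0,-0.4,0],"fingers":100}
    - {"xyz":[2.5,0,0],"rot":[0,0,0],"fingers":100}
    - {"xyz":[0.5,0,0],"rot":[0,0,0],"fingers":100}
    - {"xyz":[0,0,0],"rot":[0,0,0],"fingers":100}

```text
t: 18.68
tcp_pos: [0.5227, -0.2646, 0.0482]
orientation: [1.96, 0.468, -1.946]
ft_force: [0.1, 0.1, -0.1]
gripper_width: 1.0
```

```bash
python3 - <<'E'
from pl import *
goto([0.5198,-0.2625,0.022],-63)
E
```

```text
pos [ 0.5227 -0.2646  0.0482] yaw -62.7 tilt 0.54 axis z [ 0.008 -0.005 -1.   ] total tool cm [ 2.61 -0.34  0.18] rot 0.3 n 1
{"xyz":[2.6,-0.3,0.2],"rot":[0.3,0,0]}
```

>>> carry_out:
  commands:
    - {"xyz":[1.5,-0.3,0.2],"rot":[0,0,-0.5],"fingers":100}
    - {"xyz":[1.0,0,0],"rot":[0,0,0],"fingers":100}
    - {"xyz":[0,0,0],"rot":[0,0,0],"fingers":80}

```text
t: 19.05
tcp_pos: [0.5207, -0.2634, 0.0235]
orientation: [1.963, 0.476, -1.948]
ft_force: [0.2, 0.5, 0.3]
gripper_width: 0.819
```

```bash
python3 - <<'E'
from pl import *
goto([0.5198,-0.2625,0.022],-63);print(status.get_state()['ft_force'])
E
```

```text
pos [ 0.5207 -0.2634  0.0235] yaw -62.7 tilt 0.41 axis z [ 0.007  0.002 -1.   ] total tool cm [ 0.15 -0.12  0.04] rot 0.3 n 1
{"xyz":[0.1,-0.1,0.0],"rot":[0.3,0,0]}
[0.19506491 0.52594905 0.34957221]
```

>>> carry_out:
  commands:
    - {"xyz":[0.1,-0.1,0],"rot":[0,0,0],"fingers":55}
    - {"xyz":[0,0,0],"rot":[0,0,0],"fingers":35}
    - {"xyz":[0,0,0],"rot":[0,0,0],"fingers":30}
    - {"xyz":[0,0,0],"rot":[0,0,0],"fingers":30}
    - {"xyz":[0,0,0],"rot":[0,0,0],"fingers":30}
    - {"xyz":[0,0,0],"rot":[0,0,0],"fingers":30}
  force: 50

```text
t: 19.8
tcp_pos: [0.5204, -0.2624, 0.0229]
orientation: [1.963, 0.476, -1.948]
ft_force: [0.0, 0.5, -0.7]
gripper_width: 0.452
```

```bash
python3 - <<'E'
from pl import *
pulley(c=(.5197,-.263),name='pl3')
goto([0.5198,-0.2625,0.16],-63);s=status.get_state();print(s['ft_force'],s['gripper_width'])
E
```

```text
hub top n 6167 z 0.0435
hub circle 525.5 -259.9 33.0
rim circle 520.2 -263.0 32.1
red on hubtop 132 [ 507.  -269.6   44.2] az from hub centre -152.3
pulley 0.77 [ 0.5185 -0.2646  0.0082]
pulley_hub 0.82 [ 0.5216 -0.261   0.0309]
pulley_screw 0.71 [ 0.5024 -0.2694  0.0336]
pos [ 0.5203 -0.2623  0.0229] yaw -62.7 tilt 0.41 axis z [ 0.007  0.002 -1.   ] total tool cm [-1.371e+01  1.000e-02 -4.000e-02] rot 0.3 n 3
{"xyz":[-4.6,-0.0,0.0],"rot":[0.1,0,0]},{"xyz":[-4.6,-0.0,0.0],"rot":[0.1,0,0]},{"xyz":[-4.6,-0.0,0.0],"rot":[0.1,0,0]}
[ 0.06480116 -0.29639373 -0.75275075] 0.4528000192328204
```

View pics/pl3.png

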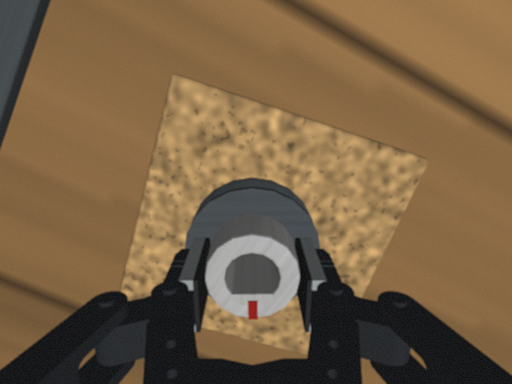

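Gripped: the hub is between the pads, with the red mark at (252,310). Lift and carry above the shaft.

>>> carry_out:
  commands:
    - {"xyz":[-1.5,0,0],"rot":[0,0,0],"fingers":30}
    - {"xyz":[-4,0,0],"rot":[0,0,0],"fingers":30}
    - {"xyz":[-5.5,0,0],"rot":[0,0,0],"fingers":30}
    - {"xyz":[-5.5,0,0],"rot":[0,0,0],"fingers":30}
    - {"xyz":[0,0,0],"rot":[0,0,0],"fingers":30}
  force: 70

```text
t: 20.62
tcp_pos: [0.5192, -0.2626, 0.196]
orientation: [1.963, 0.475, -1.947]
ft_force: [1.4, 0.5, -1.3]
gripper_width: 0.444
```

```bash
python3 - <<'E'
from pl import *
goto([0.565,-0.041,0.18],-92);s=status.get_state();print(s['ft_force'],s['gripper_width'])
E
```

```text
pos [ 0.5192 -0.2626  0.196 ] yaw -62.6 tilt 0.45 axis z [ 0.008  0.002 -1.   ] total tool cm [  1.67 -17.58 -14.24] rot 29.4 n 5
{"xyz":[0.3,-3.5,-2.9],"rot":[5.9,0,0]},{"xyz":[0.3,-3.8,-2.5],"rot":[5.9,0,0]},{"xyz":[0.3,-4.0,-2.1],"rot":[5.9,0,0]},{"xyz":[0.3,-4.2,-1.7],"rot":[5.9,0,0]},{"xyz":[0.3,-4.4,-1.2],"rot":[5.9,0,0]}
[ 1.407247    0.50454899 -1.33590701] 0.4436586574554163
```

>>> carry_out:
  commands:
    - {"xyz":[0,-3.5,-2.9],"rot":[5.9,0,0],"fingers":30}
    - {"xyz":[0,-3.8,-2.5],"rot":[5.9,0,0],"fingers":30}
    - {"xyz":[0,-4.0,-2.1],"rot":[5.9,0,0],"fingers":30}
    - {"xyz":[0,-4.2,-1.7],"rot":[5.9,0,0],"fingers":30}
    - {"xyz":[0,-2.5,-0.8],"rot":[5.9,0,0],"fingers":30}
    - {"xyz":[0,0,0],"rot":[0,0,0],"fingers":30}
    - {"xyz":[0,0,0],"rot":[0,0,0],"fingers":30}

```text
t: 21.5
tcp_pos: [0.5614, -0.0558, 0.1936]
orientation: [-2.193, 0.06, 2.192]
ft_force: [0.5, 0.3, -1.9]
gripper_width: 0.442
```

```bash
python3 - <<'E'
from pl import *
st=status.get_state();goto([0.565,-0.041,0.18],-92);print(st['joints'].round(2))
d=get_image('wrist');cv2.imwrite('pics/g1.png',d['img']);P=cloud(d,st)
# pulley in hand: hub top at tcp z +~.021
z=st['tcp_pos'][2]
hsv=cv2.cvtColor(d['img'],cv2.COLOR_BGR2HSV)
red=((hsv[...,0]<8)|(hsv[...,0]>172))&(hsv[...,1]>150)&(np.hypot(P[...,0]-st['tcp_pos'][0],P[...,1]-st['tcp_pos'][1])<.05)
q=P[red];print(len(q),q.mean(0).round(4)-st['tcp_pos'],np.degrees(np.arctan2(*(q.mean(0)-st['tcp_pos'])[[1,0]])))
for c in ('top','scene'):
    im=get_image(c)['img']; cv2.imwrite(f'pics/{c}_g1.png',cv2.resize(im[130:260,170:330] if c=='top' else im[160:260,200:320],(640,520),interpolation=cv2.INTER_CUBIC))
E
```

```text
pos [ 0.5614 -0.0558  0.1936] yaw -93.2 tilt 0.05 axis z [ 0.     0.001 -1.   ] total tool cm [ 1.36 -1.5  -0.28] rot -1.2 n 1
{"xyz":[1.4,-1.5,-0.3],"rot":[-1.2,0,0]}
[ 0.15  0.37 -0.13  1.85  0.06  0.93 -1.64]
136 [-0.01506271  0.00021676  0.02120864] 179.08907068734774
```

View pics/g1.png

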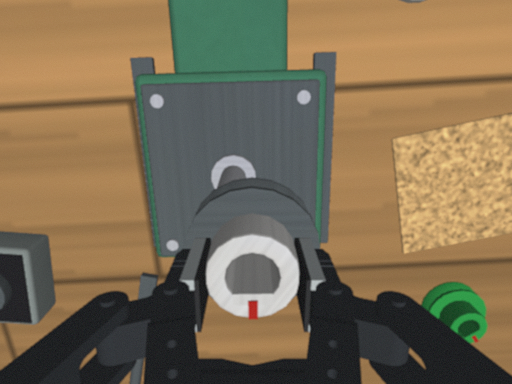

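View pics/top_g1.png

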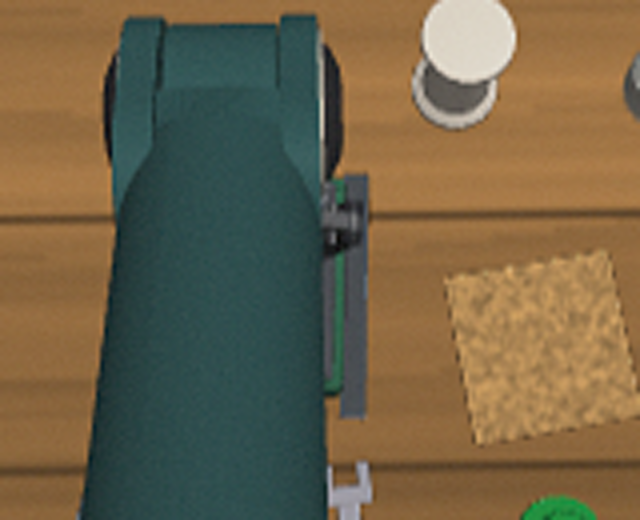

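View pics/scene_g1.png

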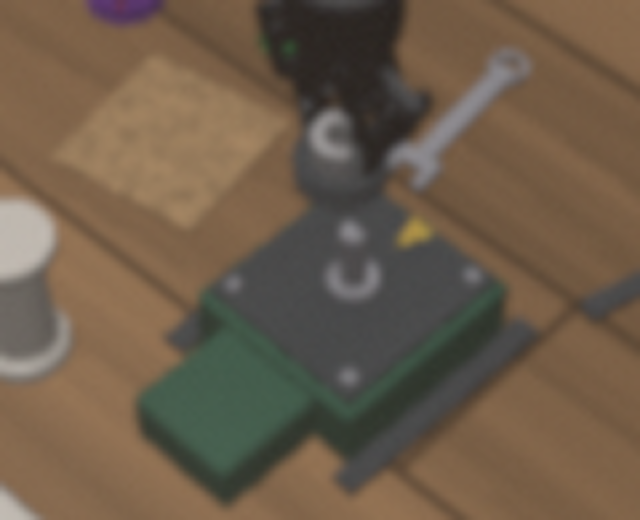

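In hand: the hub top is at (252,270), with the red mark toward the bottom (-x, arrow side). The shaft is at (233,175) and the arrow is hidden. I check the pulley axis in the tool frame, then align.

```bash
cat > hh.py <<'E'
from h import *
def inhand():
    st=status.get_state();d=get_image('wrist');P=cloud(d,st);tc=np.array(st['tcp_pos']);R=Ro.from_rotvec(st['orientation']).as_matrix()
    hsv=cv2.cvtColor(d['img'],cv2.COLOR_BGR2HSV)
    v,u=np.indices(hsv.shape[:2])
    m=(hsv[...,2]>95)&(hsv[...,1]<60)&(np.hypot(P[...,0]-tc[0],P[...,1]-tc[1])<.03)&(P[...,2]>tc[2]+.012)&(P[...,2]<tc[2]+.03)
    q=P[m]; zt=np.median(q[:,2]); m&=np.abs(P[...,2]-zt)<.003; q=(P[m]-tc)@R
    c,r=cv2.minEnclosingCircle((q[:,1:]*1000).astype(np.float32))
    print('hub top: n',len(q),'height above tcp',round(zt-tc[2],4),'centre tool yz mm',np.round(c,1),'r',round(r,1))
    # tilt
    A=np.c_[q[:,1:],np.ones(len(q))];k=np.linalg.lstsq(A,q[:,0],rcond=None)[0];print('tilt dx/dy,dx/dz',k[:2].round(3))
inhand() if __name__=='__main__' else 0
E
python3 hh.py
```

```text
hub top: n 4761 height above tcp 0.0203 centre tool yz mm [ 0.4 -5.7] r 25.7
tilt dx/dy,dx/dz [-0.002 -0.016]
```

>>> carry_out:
  commands:
    - {"xyz":[1.0,-1.5,-0.3],"rot":[-1.2,0,0],"fingers":30}
    - {"xyz":[0,0,0],"rot":[0,0,0],"fingers":30}
    - {"xyz":[0,0,0],"rot":[0,0,0],"fingers":30}

```text
t: 22.08
tcp_pos: [0.5657, -0.0417, 0.1831]
orientation: [-2.203, 0.04, 2.201]
ft_force: [0.3, -0.8, -1.9]
gripper_width: 0.445
```

```bash
python3 - <<'E'
from pl import *
st=status.get_state();goto([0.565,-0.041,0.155],-92)
d=get_image('wrist');cv2.imwrite('pics/g2.png',d['img'])
E
```

```text
pos [ 0.5657 -0.0417  0.1831] yaw -92.1 tilt 0.08 axis z [ 0.001  0.001 -1.   ] total tool cm [ 2.81 -0.06  0.08] rot -0.1 n 1
{"xyz":[2.8,-0.1,0.1],"rot":[-0.1,0,0]}
```

View pics/g2.png

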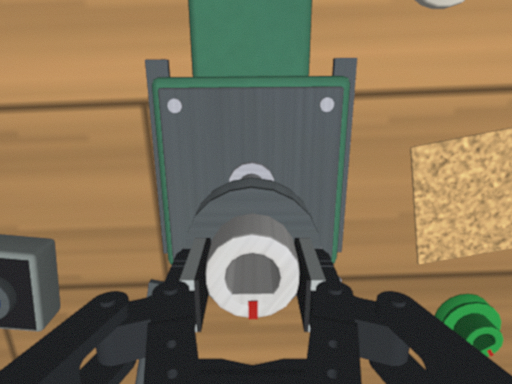

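The shoulder's far edge shows centred at (252,170) behind the pulley, and the drive edges are square to the image. Now I descend in small steps, watching force.

>>> carry_out:
  commands:
    - {"xyz":[1.5,-0.1,0.1],"rot":[0,0,0],"fingers":30}
    - {"xyz":[1.5,0,0],"rot":[0,0,0],"fingers":30}
    - {"xyz":[0.5,0,0],"rot":[0,0,0],"fingers":30}
    - {"xyz":[0.3,0,0],"rot":[0,0,0],"fingers":30}

```text
t: 22.62
tcp_pos: [0.5642, -0.0407, 0.1419]
orientation: [-2.202, 0.04, 2.202]
ft_force: [-0.2, -0.2, -1.5]
gripper_width: 0.442
```

```bash
python3 - <<'E'
from pl import *
st=status.get_state();goto([0.565,-0.041,0.0955],-92);print(st['ft_force'],st['ft_torque'])
E
```

```text
pos [ 0.5642 -0.0407  0.1419] yaw -92.1 tilt 0.06 axis z [-0.     0.001 -1.   ] total tool cm [ 4.64  0.03 -0.08] rot -0.1 n 1
{"xyz":[4.6,0.0,-0.1],"rot":[-0.1,0,0]}
[-0.20088429 -0.16728577 -1.51389581] [ 0.01781681 -0.08720001 -0.0215883 ]
```

Underside is at about 123 mm, already past the chamfer with no contact force. Continue.

>>> carry_out:
  commands:
    - {"xyz":[0.5,0,-0.1],"rot":[0,0,0],"fingers":30}
    - {"xyz":[0.5,0,0],"rot":[0,0,0],"fingers":30}
    - {"xyz":[0.5,0,0],"rot":[0,0,0],"fingers":30}

```text
t: 23.0
tcp_pos: [0.5658, -0.0408, 0.1264]
orientation: [-2.203, 0.04, 2.201]
ft_force: [-0.4, -1.1, -1.9]
gripper_width: 0.445
```

```bash
python3 - <<'E'
from pl import *
st=status.get_state();goto([0.565,-0.041,0.0955],-92);print(st['ft_force'],st['ft_torque'])
E
```

```text
pos [ 0.5658 -0.0408  0.1264] yaw -92.2 tilt 0.08 axis z [ 0.001  0.001 -1.   ] total tool cm [3.09 0.02 0.08] rot -0.2 n 1
{"xyz":[3.1,0.0,0.1],"rot":[-0.2,0,0]}
[-0.42056002 -1.06655957 -1.88187832] [0.01286019 0.04204117 0.00378567]
```

>>> carry_out:
  commands:
    - {"xyz":[0.8,0,0],"rot":[0,0,0],"fingers":30}
    - {"xyz":[0.8,0,0],"rot":[0,0,0],"fingers":30}
    - {"xyz":[0.6,0,0],"rot":[0,0,0],"fingers":30}
    - {"xyz":[0.4,0,0],"rot":[0,0,0],"fingers":30}

```text
t: 23.5
tcp_pos: [0.5657, -0.0407, 0.0984]
orientation: [-2.203, 0.04, 2.201]
ft_force: [-0.0, 0.2, -2.0]
gripper_width: 0.448
```

```bash
python3 - <<'E'
from pl import *
st=status.get_state();goto([0.565,-0.041,0.0945],-92);print(st['ft_force'],st['ft_torque'])
E
```

```text
pos [ 0.5657 -0.0407  0.0984] yaw -92.2 tilt 0.08 axis z [ 0.001  0.001 -1.   ] total tool cm [0.39 0.03 0.07] rot -0.2 n 1
{"xyz":[0.4,0.0,0.1],"rot":[-0.2,0,0]}
[-3.48841022e-04  1.67409583e-01 -2.03538229e+00] [ 0.04433105 -0.0113596   0.01569382]
```

>>> carry_out:
  commands:
    - {"xyz":[0.3,0,0],"rot":[0,0,0],"fingers":30}
    - {"xyz":[0.2,0,0],"rot":[0,0,0],"fingers":30}
    - {"xyz":[0.2,0,0],"rot":[0,0,0],"fingers":30}

```text
t: 23.88
tcp_pos: [0.5658, -0.0407, 0.0949]
orientation: [-2.202, 0.041, 2.202]
ft_force: [-6.9, -0.1, 16.7]
gripper_width: 0.446
```

```bash
python3 - <<'E'
from pl import *
st=status.get_state();goto([0.565,-0.041,0.0945],-92);print(st['ft_force'],st['ft_torque'])
E
```

```text
pos [ 0.5658 -0.0407  0.0949] yaw -92.2 tilt 0.03 axis z [ 0.  0. -1.] total tool cm [0.04 0.03 0.08] rot -0.2 n 1
{"xyz":[0.0,0.0,0.1],"rot":[-0.2,0,0]}
[-6.90967862 -0.11243824 16.65925813] [0.03315339 1.49495482 0.03094157]
```

>>> carry_out:
  commands:
    - {"xyz":[0,0,0],"rot":[0,0,0],"fingers":30}
    - {"xyz":[0,0,0],"rot":[0,0,0],"fingers":30}
    - {"xyz":[0,0,0],"rot":[0,0,0],"fingers":30}

```text
t: 24.25
tcp_pos: [0.5662, -0.0407, 0.0955]
orientation: [-2.204, 0.041, 2.201]
ft_force: [0.6, 0.1, -1.7]
gripper_width: 0.446
```

```bash
python3 - <<'E'
from pl import *
st=status.get_state();print(st['t'],st['ft_force'],st['tcp_pos'],st['gripper_width'])
d=get_image('wrist');cv2.imwrite('pics/f1.png',d['img']);P=cloud(d,st);tc=st['tcp_pos']
hsv=cv2.cvtColor(d['img'],cv2.COLOR_BGR2HSV)
red=((hsv[...,0]<8)|(hsv[...,0]>172))&(hsv[...,1]>150)&(np.hypot(P[...,0]-tc[0],P[...,1]-tc[1])<.05)
q=P[red].mean(0);print('red',q.round(4),'az',np.degrees(np.arctan2(q[1]-tc[1],q[0]-tc[0])))
m=(hsv[...,2]>110)&(hsv[...,1]<60)&(np.hypot(P[...,0]-tc[0],P[...,1]-tc[1])<.03)&(P[...,2]>.1)
h,e=np.histogram(P[m][:,2],bins=np.arange(.1,.14,.002));print(dict(zip(e.round(3),h)))
for n in ['pulley','pulley_hub','pulley_screw','seat']:
    for rr in spot_point('wrist',n)[:2]: print(n,round(rr['confidence'],2),world('wrist',d,rr['at'],st).round(4))
im=get_image('scene')['img'];cv2.imwrite('pics/f1s.png',cv2.resize(im[150:260,190:330],(770,600),interpolation=cv2.INTER_CUBIC))
E
```

```text
24.25 [ 0.55554448  0.10945574 -1.7431766 ] [ 0.56615102 -0.04074961  0.0954999 ] 0.44616778794623657
red [ 0.5498 -0.0407  0.1168] az 179.90529396052938
{np.float64(0.1): np.int64(81), np.float64(0.102): np.int64(86), np.float64(0.104): np.int64(102), np.float64(0.106): np.int64(98), np.float64(0.108): np.int64(115), np.float64(0.11): np.int64(154), np.float64(0.112): np.int64(174), np.float64(0.114): np.int64(2098), np.float64(0.116): np.int64(1650), np.float64(0.118): np.int64(49), np.float64(0.12): np.int64(43), np.float64(0.122): np.int64(56), np.float64(0.124): np.int64(309), np.float64(0.126): np.int64(1005), np.float64(0.128): np.int64(199), np.float64(0.13): np.int64(1), np.float64(0.132): np.int64(158), np.float64(0.134): np.int64(64), np.float64(0.136): np.int64(5), np.float64(0.138): np.int64(4)}
pulley 0.87 [ 0.5648 -0.0408  0.0784]
pulley_hub 0.68 [ 0.5642 -0.0378  0.1049]
pulley_screw 0.8 [ 0.545  -0.0416  0.1038]
```

View pics/f1.png

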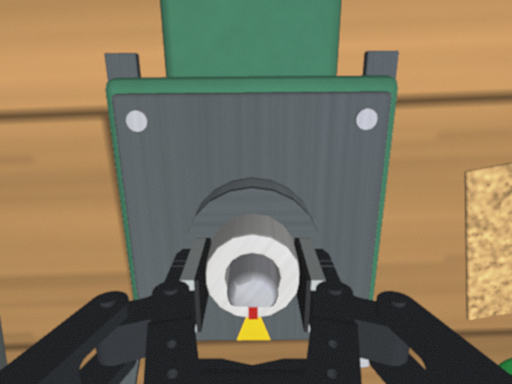

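View pics/f1s.png

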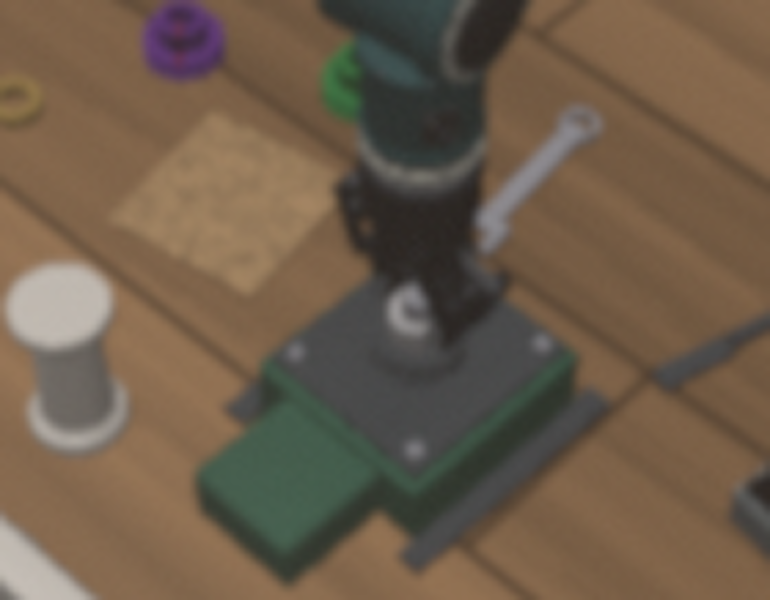

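Wrist picture: the shaft shows inside the bore at (252,285), with the red mark (252,312) in line with the arrow (253,328). The hub top is at about 116 mm and the shaft top at about 127 mm. The arm came up 0.6 mm when unloaded, so I end with a small downward push.

>>> carry_out:
  commands:
    - {"xyz":[0.2,0,0],"rot":[0,0,0],"fingers":30}
    - {"xyz":[0.1,0,0],"rot":[0,0,0],"fingers":30}
    - {"xyz":[0.1,0,0],"rot":[0,0,0],"fingers":30}

```text
t: 24.92
tcp_pos: [0.5662, -0.0407, 0.095]
orientation: [-2.204, 0.042, 2.201]
ft_force: [-3.6, -0.0, 7.5]
gripper_width: 0.445
```

```bash
python3 - <<'E'
from pl import *
for i in range(4):
    d=get_image('wrist');st=status.get_state();print(st['t'],st['ft_force'].round(1),st['tcp_pos'].round(4),np.abs(st['dq']).max().round(4),st['gripper_width'].round(3))
P=cloud(d,st);tc=st['tcp_pos'];hsv=cv2.cvtColor(d['img'],cv2.COLOR_BGR2HSV)
rr=np.hypot(P[...,0]-tc[0],P[...,1]-tc[1])
m=(hsv[...,2]>110)&(hsv[...,1]<60)&(rr<.03)
for lo,hi in((.112,.12),(.122,.13)):
    q=P[m&(P[...,2]>lo)&(P[...,2]<hi)];print(len(q),np.median(q,axis=0).round(4))
cv2.imwrite('pics/f2.png',d['img'])
d=get_image('scene');
P=cloud(d)
for n in ['mallet','spanner','plaster_column','pumice_jar','spacer_ring','marble_block']:
    for r in spot_point('scene',n)[:1]: print(n,world('scene',d,r['at']).round(3))
E
```

```text
Traceback (most recent call last):
AttributeError: 'float' object has no attribute 'round'
```

```bash
python3 - <<'E'
from pl import *
for i in range(3):
    d=get_image('wrist');st=status.get_state();print(st['t'],np.round(st['ft_force'],1),np.round(st['tcp_pos'],4),np.abs(st['dq']).max(),st['gripper_width'])
cv2.imwrite('pics/f2.png',d['img'])
d=get_image('scene')
for n in ['mallet','spanner','plaster_column','pumice_jar','spacer_ring','marble_block','chisel']:
    for r in spot_point('scene',n)[:1]: print(n,r['confidence'],world('scene',d,r['at']).round(3))
E
```

```text
25.025 [-3.5  0.5  6.9] [ 0.5662 -0.0407  0.095 ] 0.001674495500343711 0.44386834962693755
25.075 [-3.4  0.1  7. ] [ 0.5662 -0.0407  0.095 ] 0.002845773889102556 0.44624081691856304
25.125 [-3.2 -0.1  6.4] [ 0.5662 -0.0407  0.095 ] 0.0019339977077988885 0.4442036799334522
mallet 0.58 [ 0.474 -0.59  -0.001]
spanner 0.6 [ 0.355 -0.129  0.004]
plaster_column 0.78 [ 0.735 -0.207 -0.004]
pumice_jar 0.93 [ 0.722 -0.374 -0.001]
spacer_ring 0.62 [ 0.57  -0.458 -0.001]
marble_block 0.74 [0.74  0.296 0.001]
chisel 0.49 [ 0.358  0.083 -0.004]
```

View pics/f2.png

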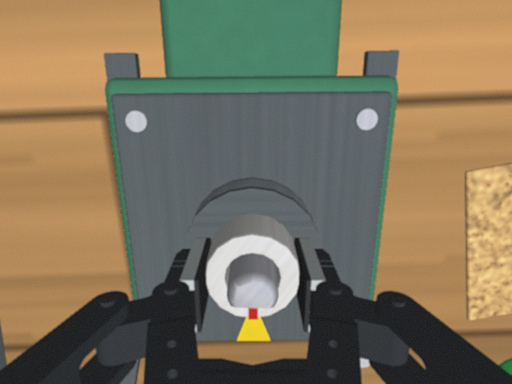

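The arm is steady and pressing on the shoulder with 7 N. The red mark at (252,312) lines up with the arrow (253,328), and the bystanders have not moved. I hand in.

```bash
python3 -c "
from rig import manip
print(manip.hand_in())"
```

```text
the job is handed in; nothing more can be done
None
```

I did every step of the task and handed the job in at about 25 s. The hand-in gives no verdict, so the checks below are my own.

- **Keys:** I pressed red, then white, then blue, one at a time. Each was pushed until it hit its stop (35, 29 and 43 N on the fingers) and then let go.
- **Shaft:** The fingers closed on the flat at about 15 mm opening. I turned the shaft about 86° clockwise until the flat faced the arrow, held it there, and let go.
- **Pulley:** I used the grey pulley on the cork mat and left the green and purple look-alikes alone. It slid down with no resistance, and I am still gripping the hub with the grip set to 70 N and a push of about 7 N.

**Last checks:**
- **Seating:** The tool is at 0.095 m, where 0.0949 m was expected for a seated pulley. The hub top at about 116 mm also fits. The depth picture showed about 11 mm of shaft above the hub instead of 12, taken before the last push. That is within the camera's accuracy, and I did not measure it again afterwards.
- **Screw direction:** The red mark was last measured within about 2° of the arrow direction, and it still lines up in the final picture.
- **Bystanders:** All seven were found within a few millimetres of where they started.

**Not fully checked:** The 43 N on the blue key was through the fingertips, not the arm or gripper body that the 40 N limit names. I did not look at the keys again after letting them go; the wrist force fell back to zero each time.

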